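Load the slide racks on the shaker and set its guarded speed dial

ROBOT

A 7-joint arm with a two-finger parallel gripper is mounted at the origin on the work surface. World frame = base frame: x ahead of the robot, y to its left, z up, the work surface at z = 0. Lengths are in m, angles in rad, forces in N, time in s.
With the tool pointing down it reaches from about 0.4 to 0.875 m from the base axis. Payload 4.4 kg.
Tool frame: the origin (TCP) lies midway between the tips of the shut fingers; the grasp point (between the pads) lies 19 mm behind it; z points along the fingers, y is the line along which they close (so a half turn about z gives the same grasp; the last joint's range is limited). The gripper opens to 85 mm and grips with 20 to 120 N. Pads are 22 mm wide; open, the fingers measure 114 mm over their backs; the gripper's body (76 mm by 85 mm) begins 54 mm behind the grasp point. The pads swing forward as they close: fully open they stand 13 mm farther back than shut.
Start: joints at [1.171, 0.628, 0.038, 1.517, -0.027, 0.996, -0.02], TCP at [0.213, -0.614, 0.231] pointing down, gripper open.
Joint ranges: [-3.06, 3.06], [-0.37, 2.12], [-1.25, 1.32], [0.18, 2.47], [-1.1, 4.24], [0.23, 1.98], [-2.94, 2.94]. Speed limits (rad/s): [2.57, 2.57, 3.14, 3.14, 3.14, 3.14, 3.14].

INTERFACE

Orientations are given as [roll, pitch, yaw] about the fixed x, y, z axes, in that order (R = Rz(yaw) Ry(pitch) Rx(roll)).
In Python, from cell import ctrl gives the robot as it stands.
- The arm moves only by the shell command python3 -m jog 'ROWS'. ROWS is JSON, a list of rows, each a list of 7 numbers: the turn, a rotation vector about the tool's x, y, z in rad, then the shift along the tool's x, y, z in cm, then the finger opening in cm, from 0 to 8.54. In form: [[ax, ay, az, dx, dy, dz, hand], ...]. A call has 1 to 5 rows; each row shifts and turns the commanded pose from where the row before left it, along the tool's axes as they then stand; what a row does not reach is not made up. A row lasts 1/10 s, in which the tool goes at most 50 mm and 8.59 degrees, less where a joint would pass 70% of its speed; a pose out of reach is approached as far as the arm can. A call with a gripper value outside its range is refused whole. The fingers move at their own pace and stop on an object; the grip force is fixed at half the most. Time passes only in rows, so rows that do not move let the fingers close. It gives the time, the measured TCP pose, the force, the opening and the grip force at its end, in the units of the state.
- ctrl.get_state(): the state, without advancing time (a new reading comes with each control period).
- ctrl.get_image(name): name is "scene" or "top"; returns a dict with "pixels" (480x640x3 uint8, red, green, blue), "camera_matrix" (3x3 intrinsics, pixels), "xyz" and "attitude" of the camera in the world. Camera axes: x right, y down, z forward; pixel columns grow to the right and rows downward; lengths in m; the calibration is good to about 2 mm. A picture is of the moment at which its call begins. There is no depth.
- ctrl.sign_off(): hands the job in; it is judged then, once.
The state is a dict: "clock": time; "qpos": joint angles; "qvel": joint speeds; "effort": joint torques, N m; "tool_pos": TCP position; "ee_rot": TCP orientation; "ft_force": force on the tool from outside, world axes, zero at the start; "ft_torque": the same for the moment, N m; "finger_gap": finger opening in m; "grasp_force": force on a finger pad.
Only numpy, scipy, OpenCV 4.12 (cv2) and the standard library are available. Lean on these libraries where they do the work, as an engineer would, in place of code of your own. Each camera call takes 0.05 s, during which the arm holds its last target. There are 200 camera calls.

TASK

Push the empty drip tray on the platform shaker square and fully home into the fenced corner of the platform, and only then lift every slide rack that hangs on the drying stand up off its peg and stand it upright in the tray, one to a bay. Once all are loaded, swing the clear cover of the speed controller up until it leans back past upright, turn the dial clockwise until its pointer meets the one long mark, and close the cover fully again. At the end the loaded tray must be flush in its corner and the other things on the bench where they were.

Things in the scene. Friction and masses are not known exactly. Their poses are not given: they have to be found in the camera images.
- shaker: Fixed shaker: white housing 180 mm deep (x) x 380 mm long (y), flat platform 60 mm above the bench. Two steel fences, 10 mm thick, stand 24 mm above the platform: along its far (+x) edge and along its right (-y) end; near side and left end are open. Origin at the centre of the underside; the fences' inner faces lie at its x = +80 and y = -180 mm.
- shaker_corner (a point): The inner corner of the two fences, at platform level; axes as the shaker's (the platform lies to -x and +y of it).
- tray: Loose steel drip tray on the platform, 92 mm (x) x 292 mm (y), 0.6 kg, walls 28 mm high and 4 mm thick, floor 4 mm. Two dividers 18 mm high make three bays, centred on y = -96, 0, +96 mm, each 84 (x) x 92 mm (y). Origin at the centre of its underside. Starts 1 to 8 cm off the fences, askew by up to 0.14 rad. Home: its +x wall along the far fence, its -y end against the right fence.
- tray_corner (a point): The tray's outer bottom corner at its +x, -y end (46, -146 mm from its origin); it meets shaker_corner when the tray is home. Axes as the tray's.
- stand: Fixed drying stand: a steel rail 330 mm long (y), on two posts over a foot plate. From it three round pegs, 10 mm thick, point to the stand's -x at y = -100, 0, +100 mm, axis 185 mm above the bench. The rail lies at x = +50 mm; nothing is higher than the peg tips. Origin on the bench, midway, below the line where the racks hang (x = 0).
- peg_tip (a point): Top of the middle peg's upturned tip (the others are alike): x = -36 mm of the stand, 15 mm above the peg's axis. To come off, a rack must rise at least 12 mm, but past about 38 mm its body meets the peg from below: lift about 20 mm, draw it 70 mm or more towards the stand's -x, then it is free. There are two or three racks, on any pegs.
- rack1: Steel slide rack, 0.2 kg: body 40 (x) x 76 (y) x 45 mm high with glass slides; above it an inverted-V bail of 8 mm wire, inside apex 95 mm up. On its peak a black grip tab 12 mm thick (x), 26 mm long (y), 100 to 147 mm up, with a 20 x 30 mm cap, 152 mm up: grip it across x, 130 mm up. Origin: centre of the underside, z up. Hangs by the bail on a peg, underside 95 mm above the bench. May be absent (None).
- rack2: Steel slide rack, 0.2 kg: body 40 (x) x 76 (y) x 45 mm high with glass slides; above it an inverted-V bail of 8 mm wire, inside apex 95 mm up. On its peak a black grip tab 12 mm thick (x), 26 mm long (y), 100 to 147 mm up, with a 20 x 30 mm cap, 152 mm up: grip it across x, 130 mm up. Origin: centre of the underside, z up. Hangs by the bail on a peg, underside 95 mm above the bench. May be absent (None).
- rack3: Steel slide rack, 0.2 kg: body 40 (x) x 76 (y) x 45 mm high with glass slides; above it an inverted-V bail of 8 mm wire, inside apex 95 mm up. On its peak a black grip tab 12 mm thick (x), 26 mm long (y), 100 to 147 mm up, with a 20 x 30 mm cap, 152 mm up: grip it across x, 130 mm up. Origin: centre of the underside, z up. Hangs by the bail on a peg, underside 95 mm above the bench. May be absent (None).
- controller: Fixed grey box 185 (x) x 150 (y) x 50 mm high; dial on top at its origin's x, y. A hinge wall 100 mm high stands at x = +85 to +97 mm; two posts 10 mm square and 99 mm high at x = -45, y = +-60 mm carry the closed cover. Its front (-x) roughly faces the robot. Marks lie round the dial every 0.45 rad; one, at 1.35 rad, is long and thick (22 x 5 mm). Origin at the underside.
- cover (a joint): Clear flip cover over the dial, 135 x 130 x 5 mm, hinged along the controller's y at its far side, 102 mm above the bench. 0 = closed, level; grows as its front edge swings up and back; 1.57 = upright, 2.0 = stop, leaning back. Stiff hinge: it stays where it is left (about 1.5 N at the bar moves it).
- cover_hinge (a point): On the cover's hinge axis, middle (controller's x = +85 mm, 102 mm above the bench).
- cover_bar (a point): Middle of the round steel pull bar (12 mm thick, 60 mm free length along the controller's y) on two arms in the plane of the cover, 175 mm from the hinge axis and 40 mm beyond the cover's front edge. Can be pinched from above at any cover angle, fingers closing along the controller's x; it turns between the fingers.
- dial (a joint): The dial: 0 = pointer towards the controller's -x; grows clockwise seen from above (at 1.57 the pointer shows along the controller's +y); range 0 to 2.6 rad; starts at 0 to 0.35. Long mark at 1.35. It stays where it is left; it turns with about 0.04 N m.
- dial_grip (a point): On the dial's axis at the height to grip, 87 mm above the bench. The dial has a black disc 44 mm wide with an upright grip bar 42 mm long along the pointer's direction, 14 mm thick and 32 mm high, top 94 mm above the bench; the white line on its top is the pointer.
- reagent_bottle: Bystander, not part of the job: amber bottle, 66 mm wide, 140 mm high. Origin at the centre of its underside.
- jar: Bystander, not part of the job: white jar, 56 mm wide, 75 mm high. Origin at the centre of its underside.
- beaker: Bystander, not part of the job: glass beaker, 72 mm wide, 90 mm high. Origin at the centre of its underside.
- tip_box: Bystander, not part of the job: pipette tip box 85 x 120 x 50 mm. Origin at the centre of its underside.
- dishes: Bystander, not part of the job: stack of clear dishes, 90 mm wide, 45 mm high. Origin at the centre of its underside.
- slide_box: Bystander, not part of the job: small cardboard slide box 85 x 35 x 30 mm. Origin at the centre of its underside.
- wash_bottle: Bystander, not part of the job: white wash bottle with a cap, 64 mm wide, 130 mm high. Origin at the centre of its underside.
Things that resemble listed ones, but are neither listed nor needed, are in the scene too. Leave any orange look-alike of the rack1 alone.

How it is judged:
By the outcome, as a careful person would: the job done as asked, in the order asked, and still so for the second after the job is handed in, with the robot touching nothing.
Of rack1, rack2, rack3 only 2 to 3 are there at a start; the rules pass over those that are not, and their reading is None.
At some moment in a run one of tray may be knocked a few centimetres aside while the robot is not near it.
It also fails if it takes over 210 s, if anything falls off the work surface, if the arm or the gripper's body presses on something with over 40 N, if the wrist force passes 120 N, or if a joint passes its speed limit or range.

## Working session

There is one attempt and no reset: what is moved stays moved. The work goes in short steps, Python scripts to look and compute and a shell command to move; the robot and the scene stay as the last step left them, time stands still between calls to the robot, and variables do not carry over. Pictures are saved under pics/ and viewed, at most 14 in all, crops included, and the job is handed in when it is done.

```bash
ls; mkdir -p pics; python3 - <<'E'
from cell import ctrl
import cv2
for n in("scene","top"):
    i=ctrl.get_image(n); cv2.imwrite(f"pics/{n}0.png",i["pixels"][:,:,::-1]); print(n,i["camera_matrix"],i["xyz"],i["attitude"])
print(ctrl.get_state())
E
```

```text
pics
scene [[556.05087405   0.         315.86302087]
 [  0.         556.05087405 244.33965137]
 [  0.           0.           1.        ]] [ 0.90700912 -0.64770208  1.31893553] [-2.57035086  0.0144848   0.56270328]
top [[582.62698566   0.         320.46979432]
 [  0.         582.62698566 238.2700417 ]
 [  0.           0.           1.        ]] [ 0.29741307 -0.01697457  1.56240597] [-3.0124011   0.01120086 -1.56297066]
{'clock': 0.1, 'qpos': array([ 1.17116704,  0.62924641,  0.03847218,  1.51824843, -0.02699835,
        0.99631186, -0.02001428]), 'qvel': array([ 0.00069776, -0.00238292,  0.00348285, -0.00347778, -0.00038639,
       -0.00012396,  0.00134396]), 'effort': array([ 2.56764150e-03, -5.64533257e+01,  1.23009559e+00, -1.93973672e+01,
        1.12099337e-02,  5.40371562e-03, -4.43485010e-05]), 'tool_pos': array([ 0.21281379, -0.61358971,  0.2304925 ]), 'ee_rot': array([-3.13989766e+00,  3.38769116e-05,  3.33794189e-01]), 'ft_force': array([ 0.20021327, -0.50697397,  0.21191257]), 'ft_torque': array([-0.00431457, -0.00581027,  0.00427497]), 'grasp_force': 0.0, 'finger_gap': 0.08585527569706118}
```

View pics/scene0.png

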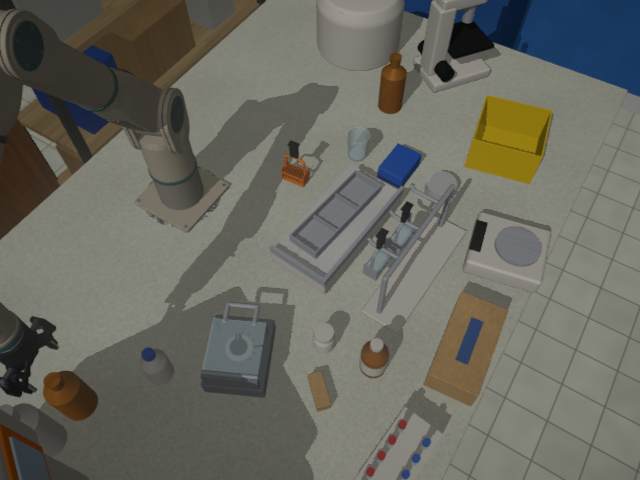

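View pics/top0.png

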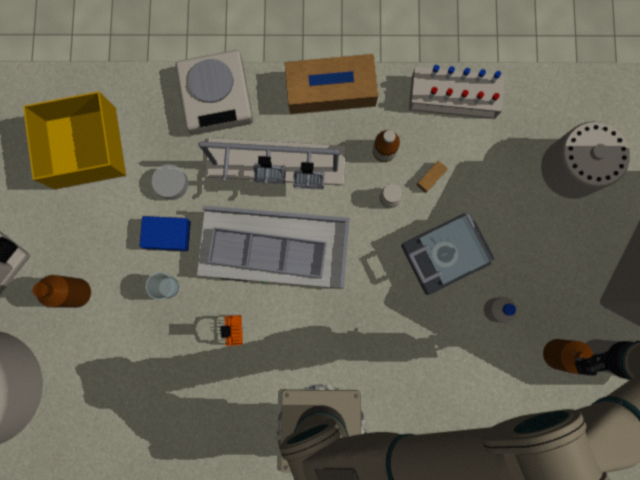

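The scene view shows two racks with black tabs at about (382,238) and (406,212), the tray on the shaker near (340,215), the controller near (238,355) and the orange look-alike at (295,170). In the top view the racks' caps are at (264,161) and (307,168), the stand's rail runs across row 148 from column 200 to 345, the tray is near (266,254) and the controller near (447,252). I'll zoom in next.

```bash
python3 - <<'E'
import cv2
t=cv2.imread("pics/top0.png");s=cv2.imread("pics/scene0.png")
cv2.imwrite("pics/t1.png",cv2.convertScaleAbs(cv2.resize(t[130:300,190:350],None,fx=5,fy=3.5*1,interpolation=cv2.INTER_CUBIC)[:595],alpha=1.2))
a=cv2.resize(t[205:300,350:500],None,fx=4,fy=4,interpolation=cv2.INTER_CUBIC)
cv2.imwrite("pics/t2.png",cv2.convertScaleAbs(a,alpha=1.6))
cv2.imwrite("pics/s1.png",cv2.convertScaleAbs(cv2.resize(s[160:310,265:465],None,fx=4,fy=4,interpolation=cv2.INTER_CUBIC),alpha=1.2))
cv2.imwrite("pics/s2.png",cv2.convertScaleAbs(cv2.resize(s[295:405,190:290],None,fx=5,fy=5,interpolation=cv2.INTER_CUBIC),alpha=1.6))
E
```

```text
(no output)
```

View pics/t1.png

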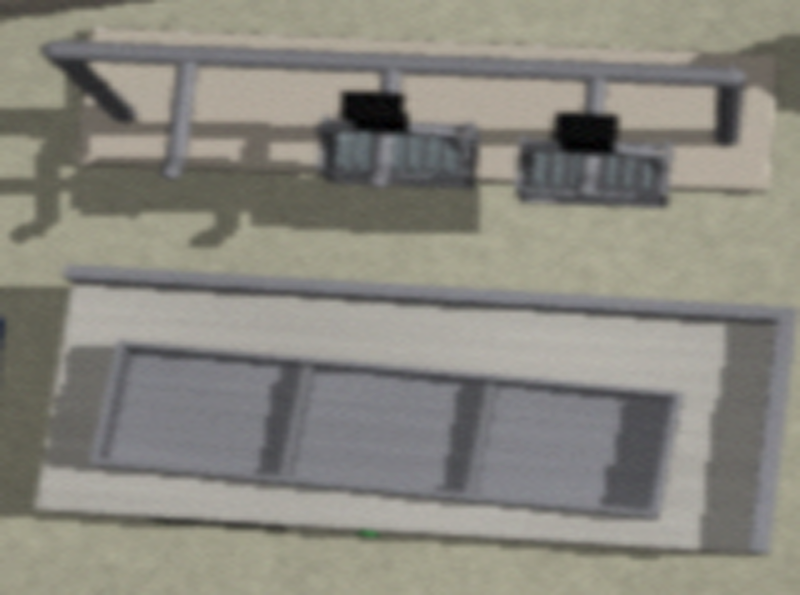

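View pics/t2.png

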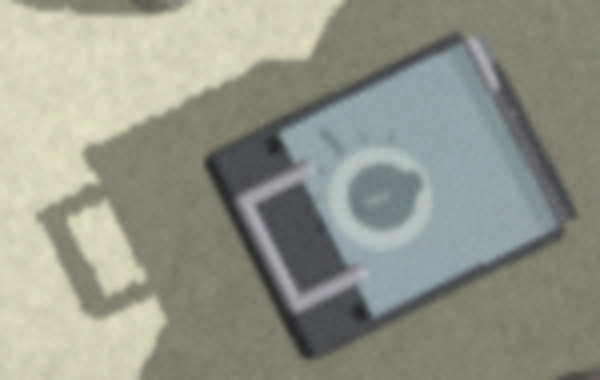

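View pics/s1.png

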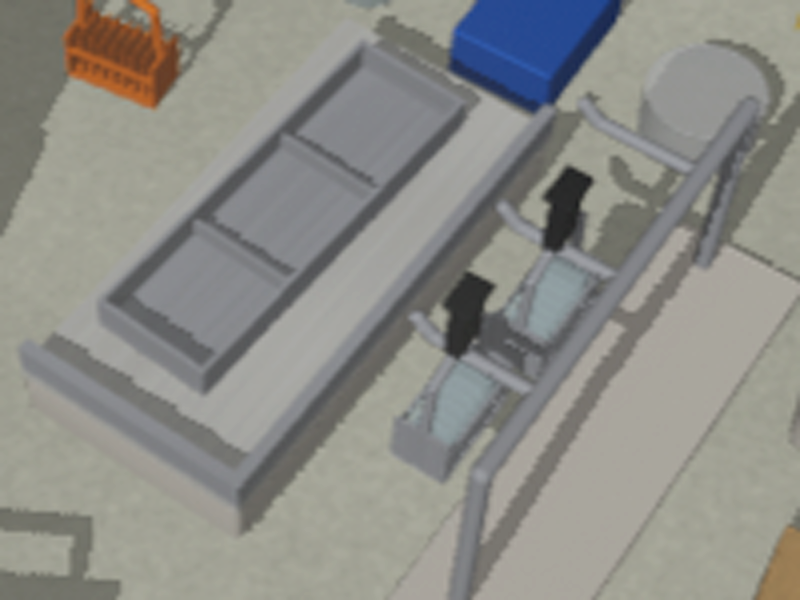

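View pics/s2.png

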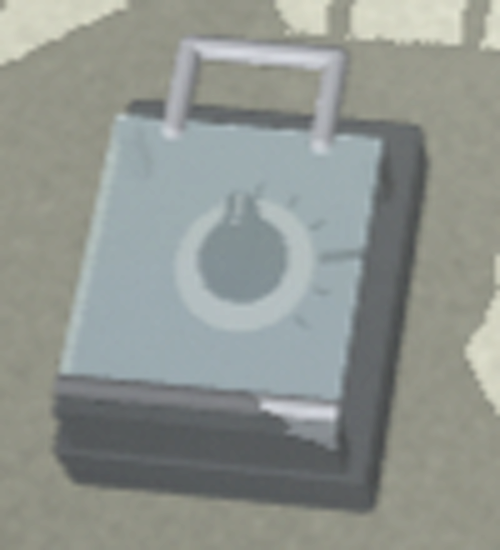

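The zooms show the following:
- **Racks:** two are hanging, on the middle and right pegs.
- **Tray:** askew, with its rim corners in t1 at (118,345), (678,393), (658,518) and (95,465).
- **Fences:** the outer corner is at t1 (793,312).
- **Cover:** closed, with its bar from t2 (242,200) to (297,307) and the dial centre near t2 (380,198).
- **Long mark:** near t2 (330,140).

Next I triangulate these points.

```bash
cat > h.py <<'E'
import numpy as np, cv2
from scipy.spatial.transform import Rotation as Ro
CAM={"scene":(556.05087405,315.86302087,244.33965137,[.90700912,-.64770208,1.31893553],[-2.57035086,.0144848,.56270328]),
"top":(582.62698566,320.46979432,238.2700417,[.29741307,-.01697457,1.56240597],[-3.0124011,.01120086,-1.56297066])}
def ray(n,p):
    f,cx,cy,o,a=CAM[n]; d=Ro.from_euler('xyz',a).apply([(p[0]-cx)/f,(p[1]-cy)/f,1]); return np.array(o),d/np.linalg.norm(d)
def plane(n,p,z):
    o,d=ray(n,p); return o+d*(z-o[2])/d[2]
def tri(pt,ps):
    A=np.zeros((3,3));b=np.zeros(3)
    rs=[ray("top",pt),ray("scene",ps)]
    for o,d in rs: P=np.eye(3)-np.outer(d,d);A+=P;b+=P@o
    x=np.linalg.solve(A,b); return x,max(np.linalg.norm(np.cross(x-o,d)) for o,d in rs)
def proj(n,X):
    f,cx,cy,o,a=CAM[n]; c=Ro.from_euler('xyz',a).inv().apply(np.array(X)-o); return np.array([cx+f*c[0]/c[2],cy+f*c[1]/c[2]])
def crop(p,u0,v0,fx,fy): return (u0+(p[0]+.5)/fx-.5, v0+(p[1]+.5)/fy-.5)
E
python3 - <<'E'
from h import *
np.set_printoptions(precision=4,suppress=True)
t1=lambda p:crop(p,190,130,5,3.5); s1=lambda p:crop(p,265,160,4,4)
t2=lambda p:crop(p,350,205,4,4); s2=lambda p:crop(p,190,295,5,5)
for k,a,b in [("fence corner out",(793,312),(240,490)),("fence far L",(65,268),(552,108)),("fence R near",(768,552),(22,345)),
 ("tray FL",(118,345),(465,103)),("tray NL",(95,465),(365,42)),("tray NR",(658,518),(103,303)),("tray FR",(678,393),(205,375)),
 ("pegL",(172,172),(583,102)),("pegM",(380,183),(500,207)),("pegR",(590,195),(415,318)),("railL",(50,50),(750,105)),("railR",(740,78),(480,475)),
 ("capM",(373,108),(572,185)),("capR",(587,130),(475,288))]:
    x,e=tri(t1(a),s1(b)); print(k,x,round(e,4))
for k,a,b in [("bar+x",(242,200),(342,52)),("bar-x",(297,307),(185,45)),("dial",(380,198),(243,262)),("hingeL",(470,40),(340,405)),("hingeR",(575,215),(58,380)),("mark",(330,140),(340,255))]:
    x,e=tri(t2(a),s2(b)); print(k,x,round(e,4))
# black caps
for n in("top","scene"):
    im=cv2.imread(f"pics/{n}0.png"); m=(im.max(2)<28).astype(np.uint8)
    c,l,st,ce=cv2.connectedComponentsWithStats(m)
    for i in range(1,c):
        if st[i,4]>25: print(n,st[i],ce[i])
E
```

```text
fence corner out [ 0.5436 -0.0683  0.0758] 0.0026
fence far L [0.5721 0.3074 0.0818] 0.001
fence R near [ 0.3665 -0.0555  0.0845] 0.0028
tray FL [0.5162 0.2794 0.08  ] 0.0025
tray NL [0.428  0.2886 0.0824] 0.0034
tray NR [0.3916 0.001  0.0816] 0.0038
tray FR [ 0.4815 -0.0099  0.0822] 0.0018
pegL [0.6179 0.233  0.1972] 0.001
pegM [0.6114 0.1332 0.1948] 0.0011
pegR [0.6052 0.0334 0.1926] 0.0027
railL [0.7076 0.2976 0.1841] 0.0009
railR [ 0.6894 -0.0385  0.1873] 0.0025
capM [0.6522 0.1332 0.2455] 0.0031
capR [0.6381 0.0344 0.2485] 0.0046
bar+x [ 0.4485 -0.2221  0.1075] 0.0029
bar-x [ 0.3809 -0.2571  0.1039] 0.0014
dial [ 0.4547 -0.3199  0.0549] 0.0014
hingeL [ 0.5507 -0.3668  0.1082] 0.0028
hingeR [ 0.4392 -0.4267  0.118 ] 0.0027
mark [ 0.492  -0.29    0.0505] 0.0001
top [199 111  37  15 337] [216.9674 118.092 ]
top [259 157  12  11 108] [264.3611 161.5741]
top [301 163  12  10 103] [306.6019 167.5631]
top [  0 238  17  25 274] [  5.8431 248.9672]
top [221 327   9  10  80] [225.1125 331.25  ]
top [ 575  342   64   37 1072] [606.3582 360.6007]
top [597 396  24   8  99] [610.4242 399.2424]
top [622 401  15  14  34] [628.1765 407.1471]
top [298 407  26  16  74] [309.9595 413.2162]
top [514 411  55  23 697] [540.3773 421.8867]
top [287 424  41  20 279] [307.0932 433.4265]
top [386 436  16  44 203] [390.6749 455.7783]
scene [ 0  0 15  9 70] [6.6571 3.3143]
scene [ 448   22   46   36 1082] [467.5591  39.8937]
scene [418  41   6  12  38] [420.6053  46.2895]
scene [435  61  19  20 263] [443.8897  70.6388]
scene [   5  335   36   61 1000] [ 21.675 366.257]
```

```bash
cat > go.py <<'E'
import sys, numpy as np
from cell import ctrl
from scipy.spatial.transform import Rotation as Ro
# usage: go.py x y z yaw  [x y z yaw ...] -> turn about tool z, then shift in cm (tool axes after the turn)
s=ctrl.get_state(); p=np.array(s["tool_pos"]); yaw=s["ee_rot"][2]
print("t",round(s["clock"],1),"pos",p.round(4),"rpy",np.round(s["ee_rot"],3),"gap",round(s["finger_gap"],4),"F",np.round(s["ft_force"],1),"q",np.round(s["qpos"],2))
a=list(map(float,sys.argv[1:]))
for i in range(0,len(a),4):
    t=np.array(a[i:i+3]); dy=(a[i+3]-yaw+np.pi)%(2*np.pi)-np.pi; yaw=a[i+3]
    R=Ro.from_euler('xyz',[np.pi,0,yaw]).as_matrix(); print("az",round(-dy,3),"shift cm",(R.T@(t-p)*100).round(2)); p=t
E
python3 go.py 0.46 -0.25 0.25 -0.073  0.41 0.12 0.25 -0.073
python3 - <<'E'
from h import *
t1=lambda p:crop(p,190,130,5,3.5)
for k,p,z in [("fc",(793,312),.084),("fl",(65,268),.084),("rn",(768,552),.084),("FL",(118,345),.088),("NL",(95,465),.088),("NR",(658,518),.088),("FR",(678,393),.088),("pegM",(380,183),.2),("pegR",(590,195),.2),("capM",(373,108),.247),("capR",(587,130),.247)]:
    print(k,plane("top",t1(p),z).round(4))
E
```

```text
t 0.1 pos [ 0.2128 -0.6136  0.2305] rpy [-3.14   0.     0.334] gap 0.0859 F [ 0.2 -0.5  0.2] q [ 1.17  0.63  0.04  1.52 -0.03  1.   -0.02]
az 0.407 shift cm [ 22.   -38.06  -1.95]
az -0.0 shift cm [ -7.69 -36.54  -0.  ]
fc [ 0.5403 -0.0698  0.084 ]
fl [0.5709 0.3063 0.084 ]
rn [ 0.3645 -0.0574  0.084 ]
FL [0.5131 0.2762 0.088 ]
NL [0.4249 0.2851 0.088 ]
NR [ 0.3884 -0.0016  0.088 ]
FR [ 0.4795 -0.0111  0.088 ]
pegM [0.6093 0.1319 0.2   ]
pegR [0.6015 0.0314 0.2   ]
capM [0.6493 0.131  0.247 ]
capR [0.6348 0.0316 0.247 ]
```

```bash
python3 -m jog '[[0,0,0.136,0,0,-1,5],[0,0,0.136,0,0,-1,5],[0,0,0.135,2,-4,0,5],[0,0,0,3,-4,0,5],[0,0,0,3,-4,0,5]]'; python3 -m jog '[[0,0,0,3,-4,0,5],[0,0,0,3,-4,0,5],[0,0,0,3,-4,0,5],[0,0,0,2,-4,0,5],[0,0,0,2,-4,0,5]]'; python3 -m jog '[[0,0,0,1,-4,0,5],[0,0,0,-1,-4,0,5],[0,0,0,-1,-4,0,5],[0,0,0,-1,-4,0,5],[0,0,0,-1,-4,0,5]]'; python3 go.py 0.45 0.16 0.24 -0.073 0.39 0.16 0.20 -0.073 0.39 0.16 0.068 -0.073
```

```text
clock: 0.6
tool_pos: [0.2963, -0.4962, 0.251]
ee_rot: [-3.141, 0.0, -0.075]
ft_force: [0.9, -0.2, 0.1]
finger_gap: 0.0495
grasp_force: 0.0
clock: 1.1
tool_pos: [0.4413, -0.3056, 0.251]
ee_rot: [-3.141, 0.0, -0.073]
ft_force: [-0.3, -1.3, -0.3]
finger_gap: 0.05
grasp_force: 0.0
clock: 1.6
tool_pos: [0.4245, -0.1043, 0.2511]
ee_rot: [-3.141, 0.0, -0.073]
ft_force: [0.2, 0.7, 0.9]
finger_gap: 0.0502
grasp_force: 0.0
t 1.6 pos [ 0.4245 -0.1043  0.2511] rpy [-3.141  0.    -0.073] gap 0.0502 F [0.2 0.7 0.9] q [ 0.1   0.3   0.1   2.05 -0.04  0.79 -1.42]
az -0.0 shift cm [  0.62 -26.54   1.11]
az -0.0 shift cm [-5.98  0.44  4.  ]
az -0.0 shift cm [ 0.  -0.  13.2]
```

```bash
python3 -m jog '[[0,0,0,0,-4.5,0,5],[0,0,0,0,-4.5,0,5],[0,0,0,0,-4.5,0,5],[0,0,0,0,-4.5,0,5],[0,0,0,0,-4.5,0,5]]'; python3 -m jog '[[0,0,0,0,-3.5,1,5],[0,0,0,-2,0,1,5],[0,0,0,-2,0,1.5,5],[0,0,0,-1.5,0,1.5,5],[0,0,0,0,0,0,5]]'; python3 go.py 0.39 0.16 0.10 -0.073 0.39 0.16 0.068 -0.073
```

```text
clock: 2.1
tool_pos: [0.4413, 0.1202, 0.2513]
ee_rot: [3.141, 0.0, -0.073]
ft_force: [1.3, 0.3, -0.1]
finger_gap: 0.0496
grasp_force: 0.0
clock: 2.6
tool_pos: [0.3859, 0.1568, 0.1998]
ee_rot: [3.139, 0.006, -0.071]
ft_force: [-0.1, -0.2, -0.6]
finger_gap: 0.0503
grasp_force: 0.0
t 2.6 pos [0.3859 0.1568 0.1998] rpy [ 3.139  0.006 -0.071] gap 0.0503 F [-0.1 -0.2 -0.6] q [-0.46  0.36  0.01  2.16 -0.01  0.63 -2.09]
az 0.002 shift cm [ 0.39 -0.35  9.98]
az -0.0 shift cm [ 0.  -0.   3.2]
```

```bash
python3 -m jog '[[0,0,0,0.3,-0.3,3,5],[0,0,0,0,0,3,5],[0,0,0,0,0,3,5],[0,0,0,0,0,2.5,5],[0,0,0,0,0,1.5,5]]'; python3 -m jog '[[0,0,0,0,0,0,5],[0,0,0,0,0,0,5]]';python3 go.py 0.39 0.16 0.068 -0.073; python3 - <<'E'
from cell import ctrl
import cv2, numpy as np
im=ctrl.get_image("scene")["pixels"][:,:,::-1]; t=ctrl.get_image("top")["pixels"][:,:,::-1]
a=cv2.resize(im[130:330,240:480],None,fx=2.5,fy=2.5); b=cv2.resize(t[190:310,190:360],None,fx=2.5,fy=2.5)
cv2.imwrite("pics/a3.png",a)
cv2.imwrite("pics/tr.png",t)
E
```

```text
clock: 3.1
tool_pos: [0.3936, 0.16, 0.07]
ee_rot: [3.141, 0.0, -0.074]
ft_force: [-0.5, -0.7, -0.0]
finger_gap: 0.05
grasp_force: 0.0
clock: 3.3
tool_pos: [0.3936, 0.1602, 0.0716]
ee_rot: [-3.141, -0.001, -0.074]
ft_force: [0.8, 0.2, -0.2]
finger_gap: 0.0505
grasp_force: 0.0
t 3.3 pos [0.3936 0.1602 0.0716] rpy [-3.141e+00 -1.000e-03 -7.400e-02] gap 0.0505 F [ 0.8  0.2 -0.2] q [-0.45  0.62  0.    2.26 -0.    0.26 -2.09]
az -0.001 shift cm [-0.36  0.05  0.36]
```

View pics/a3.png

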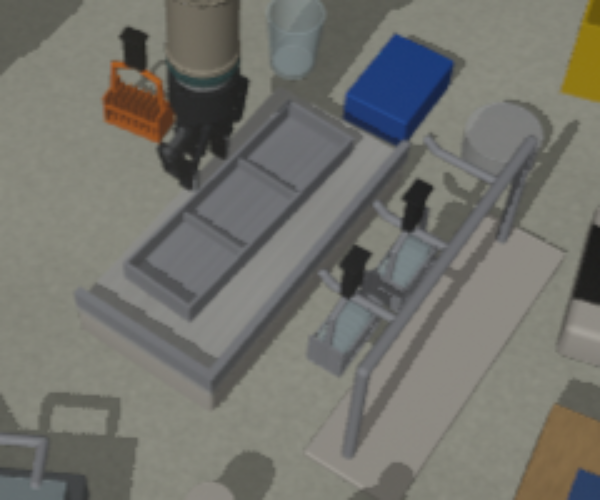

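The fingers stand behind the tray's near wall, around (190,170) in the crop, clear of the orange rack. I'll push it towards the far fence.

```bash
python3 -m jog '[[0,0,0,0.8,0,0.1,5],[0,0,0,0.8,0,0,5],[0,0,0,0.8,0,0,5],[0,0,0,0.8,0,0,5],[0,0,0,0.8,0,0,5]]'; python3 -m jog '[[0,0,0,0.5,0,0,5],[0,0,0,0.4,0,0,5],[0,0,0,0.3,0,0,5],[0,0,0,0.2,0,0,5]]'
```

```text
clock: 3.9
tool_pos: [0.4285, 0.1561, 0.0707]
ee_rot: [3.139, 0.008, -0.074]
ft_force: [-10.0, 0.3, 7.7]
finger_gap: 0.0497
grasp_force: 4.8
clock: 4.3
tool_pos: [0.4437, 0.1556, 0.0707]
ee_rot: [3.14, 0.006, -0.073]
ft_force: [-7.3, 1.0, 5.9]
finger_gap: 0.05
grasp_force: 4.1
```

```bash
python3 -m jog '[[0,0,0,0.3,0,0,5],[0,0,0,0.3,0,0,5],[0,0,0,0.2,0,0,5]]';python3 -m jog '[[0,0,0,0.2,0,0,5],[0,0,0,0,0,0,5]]'
```

```text
clock: 4.6
tool_pos: [0.4495, 0.1555, 0.0706]
ee_rot: [3.139, 0.009, -0.073]
ft_force: [-14.4, 3.0, 11.6]
finger_gap: 0.0503
grasp_force: 7.1
clock: 4.8
tool_pos: [0.4495, 0.1553, 0.0705]
ee_rot: [3.139, 0.013, -0.073]
ft_force: [-14.4, 4.2, 11.1]
finger_gap: 0.0503
grasp_force: 7.4
```

```bash
python3 -m jog '[[0,0,0,-1.5,0,0,5],[0,0,0,0,0,-4,5],[0,0,0,0,0,-4,5],[0,0,-0.143,0,0,-3,5],[0,0,-0.143,0,0,-3,5]]';python3 -m jog '[[0,0,-0.143,0,0,0,5],[0,0,-0.143,0,0,0,5],[0,0,-0.143,0,0,0,5],[0,0,-0.143,0,0,0,5],[0,0,-0.143,0,0,0,5]]';python3 -m jog '[[0,0,-0.143,0,0,0,5],[0,0,-0.143,0,0,0,5],[0,0,-0.143,0,0,0,5],[0,0,-0.14,0,0,0,5],[0,0,0,0,0,0,5]]'
python3 go.py 0.50 0.33 0.2 1.498; python3 - <<'E'
from cell import ctrl
import cv2
im=ctrl.get_image("scene")["pixels"][:,:,::-1]; t=ctrl.get_image("top")["pixels"][:,:,::-1]
cv2.imwrite("pics/s4full.png",im); cv2.imwrite("pics/t4full.png",t)
a=cv2.resize(im[150:310,260:460],None,fx=4,fy=3.75,interpolation=cv2.INTER_CUBIC); cv2.imwrite("pics/a4.png",a)
E
```

```text
clock: 5.3
tool_pos: [0.4426, 0.1565, 0.2129]
ee_rot: [3.141, -0.003, 0.218]
ft_force: [0.9, 0.6, -0.1]
finger_gap: 0.0501
grasp_force: 0.0
clock: 5.8
tool_pos: [0.4426, 0.1564, 0.2113]
ee_rot: [3.14, -0.002, 0.933]
ft_force: [-0.0, 1.3, -0.5]
finger_gap: 0.0497
grasp_force: 0.0
clock: 6.3
tool_pos: [0.4424, 0.1563, 0.211]
ee_rot: [3.14, -0.001, 1.496]
ft_force: [0.1, -0.0, 0.3]
finger_gap: 0.0505
grasp_force: 0.0
t 6.3 pos [0.4424 0.1563 0.211 ] rpy [ 3.140e+00 -1.000e-03  1.496e+00] gap 0.0505 F [ 0.1 -0.   0.3] q [-0.07  0.43 -0.46  2.02  0.28  0.75 -0.77]
az -0.002 shift cm [17.74  4.48  1.1 ]
```

View pics/a4.png

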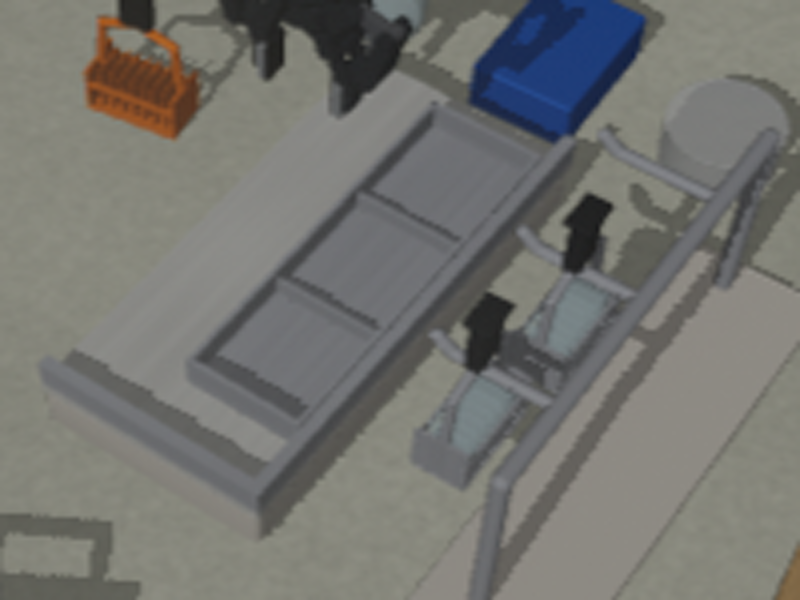

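The tray now lies along the far fence, from (440,105) to (290,430) in the crop, with about 4 cm left to the right fence. I'll push its left end next.

```bash
python3 -m jog '[[0,0,0,4,1.2,0,5],[0,0,0,4,1.2,0,5],[0,0,0,4,1.2,0,5],[0,0,0,4,1.1,0,5],[0,0,0,0.3,1.1,0,5]]';python3 -m jog '[[0,0,0,0,0,4,5],[0,0,0,0,0,4,5],[0,0,0,0,0,3.5,5],[0,0,0,0,0,2.5,5],[0,0,0,0,0,0,5]]';python3 go.py 0.512 0.315 0.07 1.498
```

```text
clock: 6.9
tool_pos: [0.5107, 0.3221, 0.2109]
ee_rot: [3.141, -0.006, 1.501]
ft_force: [-0.7, 0.7, 0.2]
finger_gap: 0.0499
grasp_force: 0.0
clock: 7.4
tool_pos: [0.5095, 0.3124, 0.0671]
ee_rot: [-3.137, 0.005, 1.495]
ft_force: [0.4, -0.1, 0.4]
finger_gap: 0.05
grasp_force: 0.0
t 7.4 pos [0.5095 0.3124 0.0671] rpy [-3.137  0.005  1.495] gap 0.05 F [ 0.4 -0.1  0.4] q [-0.39  0.79 -0.34  1.78  0.41  0.64 -1.04]
az -0.003 shift cm [ 0.28  0.23 -0.29]
```

```bash
python3 -m jog '[[0,0,0,-0.8,0.1,-0.3,5],[0,0,0,-0.8,0,0,5],[0,0,0,-0.8,0,0,5],[0,0,0,-0.8,0,0,5],[0,0,0,-0.8,0,0,5]]'; python3 -m jog '[[0,0,0,-0.5,0,0,5],[0,0,0,-0.5,0,0,5],[0,0,0,-0.4,0,0,5]]'; python3 -m jog '[[0,0,0,-0.4,0,0,5],[0,0,0,-0.4,0,0,5],[0,0,0,-0.3,0,0,5]]';python3 -m jog '[[0,0,0,-0.3,0,0,5],[0,0,0,-0.3,0,0,5]]'
```

```text
clock: 7.9
tool_pos: [0.5105, 0.2776, 0.0754]
ee_rot: [3.138, -0.007, 1.497]
ft_force: [-0.6, 5.0, 2.8]
finger_gap: 0.05
grasp_force: 3.2
clock: 8.2
tool_pos: [0.5095, 0.2638, 0.0754]
ee_rot: [3.138, -0.007, 1.497]
ft_force: [-0.0, 6.5, 3.0]
finger_gap: 0.0501
grasp_force: 3.2
clock: 8.5
tool_pos: [0.5087, 0.2529, 0.0754]
ee_rot: [3.138, -0.007, 1.497]
ft_force: [-0.3, 6.5, 2.6]
finger_gap: 0.0499
grasp_force: 3.3
clock: 8.7
tool_pos: [0.5083, 0.2473, 0.0754]
ee_rot: [3.138, -0.007, 1.497]
ft_force: [-0.1, 11.0, 3.0]
finger_gap: 0.0497
grasp_force: 6.6
```

```bash
python3 -m jog '[[0,0,0,-0.3,0,0,5],[0,0,0,-0.2,0,0,5],[0,0,0,0,0,0,5]]'; python3 -m jog '[[0,0,0,1.5,0,-1,5],[0,0,0,0,0,-4,5],[0,0,0,0,0,-4,5],[0,0,0,0,0,-3,5],[0,0,0,0,0,0,5]]'; python3 go.py;  python3 - <<'E'
from cell import ctrl
import cv2,numpy as np
im=ctrl.get_image("scene")["pixels"][:,:,::-1]; t=ctrl.get_image("top")["pixels"][:,:,::-1]
cv2.imwrite("pics/s5full.png",im); cv2.imwrite("pics/t5full.png",t)
a=cv2.resize(im[200:300,260:400],None,fx=4,fy=4,interpolation=cv2.INTER_CUBIC)
b=cv2.resize(t[200:300,190:360],None,fx=4,fy=4,interpolation=cv2.INTER_CUBIC)
c=np.zeros((600,800,3),np.uint8); c[:298,:700]=cv2.resize(a,(700,500))[:298] if 0 else 0
c[:300,:420]=cv2.resize(a,(420,300)); c[200:,120:]=cv2.resize(b,(680,400)); c[:300,:420]=cv2.resize(a,(420,300)); 
cv2.imwrite("pics/a5.png",cv2.convertScaleAbs(b,alpha=1.2))
E
```

```text
clock: 9.0
tool_pos: [0.5085, 0.2473, 0.0757]
ee_rot: [3.136, -0.015, 1.499]
ft_force: [1.0, 14.8, -1.7]
finger_gap: 0.0499
grasp_force: 7.4
clock: 9.5
tool_pos: [0.5104, 0.2543, 0.1984]
ee_rot: [3.133, -0.004, 1.496]
ft_force: [-0.4, -0.1, -1.4]
finger_gap: 0.0497
grasp_force: 0.0
t 9.5 pos [0.5104 0.2543 0.1984] rpy [ 3.133 -0.004  1.496] gap 0.0497 F [-0.4 -0.1 -1.4] q [-0.22  0.58 -0.44  1.78  0.32  0.84 -0.9 ]
```

View pics/a5.png

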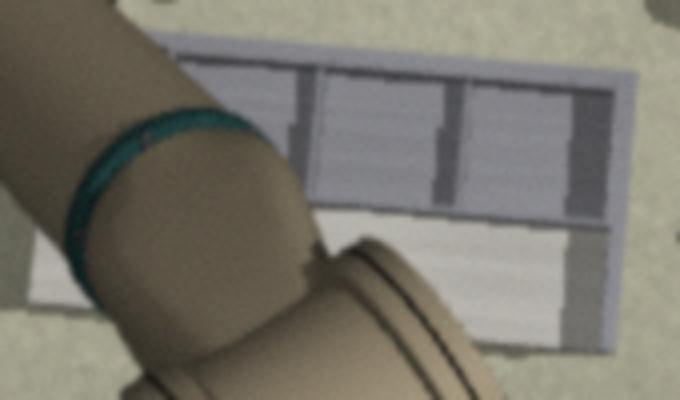

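The tray sits flush in the corner: its far wall meets the far fence along row 60 of the crop, and its right end meets the right fence at about (612,150). Next is the middle rack.

```bash
python3 go.py 0.51 0.254 0.30 1.51 0.651 0.132 0.30 1.51 0.651 0.132 0.208 1.51; python3 -m jog '[[0,0,-0.014,0,0,-5,8.5],[0,0,0,0,0,-5,8.5],[0,0,0,-4,3,-0.5,8.5],[0,0,0,-4,4,0,8.5],[0,0,0,-3,4,0,8.5]]'; python3 -m jog '[[0,0,0,0,2,0,8.5],[0,0,0,0,0,0,8.5]]'; python3 go.py 0.651 0.132 0.208 1.51
```

```text
t 9.6 pos [0.5082 0.2527 0.1944] rpy [3.14  0.    1.496] gap 0.0499 F [-0.3 -0.3 -1.1] q [-0.23  0.59 -0.44  1.79  0.32  0.84 -0.9 ]
az -0.014 shift cm [  0.14   0.17 -10.56]
az -0.0 shift cm [-11.32  14.82   0.  ]
az -0.0 shift cm [ 0.  -0.   9.2]
clock: 10.1
tool_pos: [0.6065, 0.1396, 0.2977]
ee_rot: [-3.14, 0.003, 1.51]
ft_force: [1.0, 1.2, 0.2]
finger_gap: 0.0849
grasp_force: 0.0
clock: 10.3
tool_pos: [0.6283, 0.1378, 0.2957]
ee_rot: [-3.139, 0.002, 1.505]
ft_force: [0.1, 0.4, -0.8]
finger_gap: 0.085
grasp_force: 0.0
t 10.3 pos [0.6283 0.1378 0.2957] rpy [-3.139e+00  2.000e-03  1.505e+00] gap 0.085 F [ 0.1  0.4 -0.8] q [ 0.    0.59 -0.46  1.44  0.27  1.17 -0.56]
az -0.005 shift cm [-0.44  2.31  8.77]
```

```bash
python3 -m jog '[[0,0,-0.005,-0.4,2.3,0,8.5],[0,0,0,0,0,2.5,8.5],[0,0,0,0,0,2.5,8.5],[0,0,0,0,0,2.2,8.5],[0,0,0,0,0,1.6,8.5]]'; python3 -m jog '[[0,0,0,0,0,0,8.5],[0,0,0,0,0,0,8.5]]'; python3 go.py 0.651 0.132 0.208 1.51;  python3 - <<'E'
from cell import ctrl
import cv2,numpy as np
im=ctrl.get_image("scene")["pixels"][:,:,::-1]
cv2.imwrite("pics/a6.png",cv2.resize(im[150:300,260:460],None,fx=4,fy=4,interpolation=cv2.INTER_CUBIC))
E
```

```text
clock: 10.8
tool_pos: [0.6465, 0.1363, 0.2074]
ee_rot: [-3.137, 0.001, 1.518]
ft_force: [-0.6, -0.4, -0.2]
finger_gap: 0.0848
grasp_force: 0.0
clock: 11.0
tool_pos: [0.6482, 0.1366, 0.2099]
ee_rot: [-3.14, 0.0, 1.517]
ft_force: [0.7, 1.3, 1.1]
finger_gap: 0.0849
grasp_force: 0.0
t 11.0 pos [0.6482 0.1366 0.2099] rpy [-3.14   0.     1.517] gap 0.0849 F [0.7 1.3 1.1] q [-0.    0.7  -0.43  1.49  0.32  1.02 -0.57]
az 0.007 shift cm [-0.44  0.31  0.19]
```

View pics/a6.png

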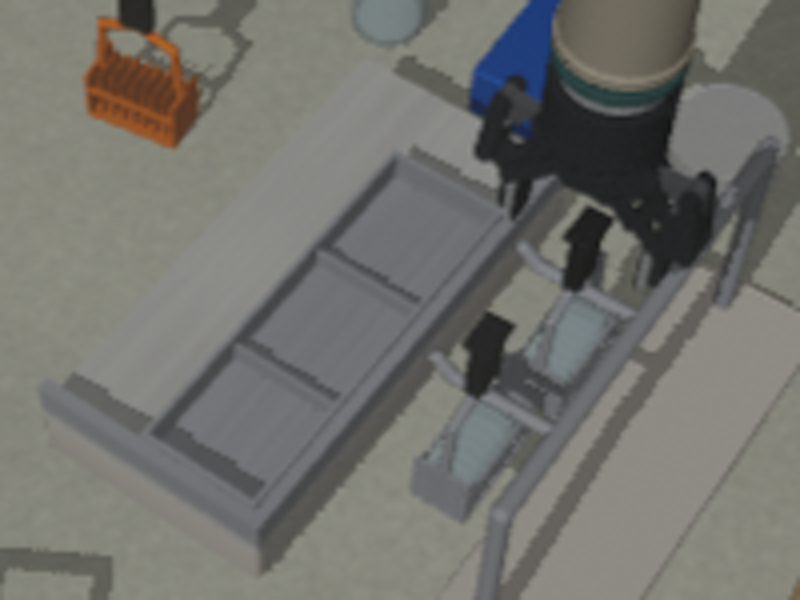

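The tab at (585,240) lies between the fingers at (515,190) and (660,270), and the tray is flush in the corner. Closing now.

```bash
python3 -m jog '[[0,0,0,-0.4,0.2,0.1,5],[0,0,0,0,0,0,3],[0,0,0,0,0,0,1],[0,0,0,0,0,0,0.5],[0,0,0,0,0,0,0.5]]'; python3 -m jog '[[0,0,0,0,0,0,0.5],[0,0,0,0,0,0,0.5],[0,0,0,0,0,0,0.5]]'; python3 go.py
```

```text
clock: 11.55
tool_pos: [0.6513, 0.1321, 0.2097]
ee_rot: [3.141, -0.0, 1.516]
ft_force: [0.1, -0.1, 1.4]
finger_gap: 0.0188
grasp_force: 58.4
clock: 11.85
tool_pos: [0.6513, 0.1321, 0.2096]
ee_rot: [3.141, -0.0, 1.516]
ft_force: [0.8, 1.0, 2.7]
finger_gap: 0.019
grasp_force: 58.4
t 11.8 pos [0.6513 0.1321 0.2096] rpy [ 3.141 -0.     1.516] gap 0.019 F [0.8 1.  2.7] q [ 0.    0.7  -0.43  1.49  0.32  1.02 -0.57]
```

```bash
python3 -m jog '[[0,0,0,0,0,0,5],[0,0,0,0,0,0,5],[0,0,0,0,0,0.4,5],[0,0,0,0,0,0.3,5],[0,0,0,0,0,0,5]]'; python3 -m jog '[[0,0,0,0,0,0,2],[0,0,0,0,0,0,0.5],[0,0,0,0,0,0,0.5],[0,0,0,0,0,0,0.5],[0,0,0,0,0,0,0.5]]'; python3 go.py;  python3 - <<'E'
from cell import ctrl
import cv2,numpy as np
im=ctrl.get_image("scene")["pixels"][:,:,::-1]
cv2.imwrite("pics/a7.png",cv2.resize(im[180:280,340:470],None,fx=6,fy=6,interpolation=cv2.INTER_CUBIC))
E
```

```text
clock: 12.35
tool_pos: [0.6504, 0.1317, 0.2014]
ee_rot: [-3.14, 0.001, 1.516]
ft_force: [-0.1, -0.2, -0.3]
finger_gap: 0.0499
grasp_force: 0.0
clock: 12.85
tool_pos: [0.6512, 0.132, 0.2024]
ee_rot: [3.141, -0.0, 1.516]
ft_force: [0.0, 0.1, -0.5]
finger_gap: 0.0154
grasp_force: 47.2
t 12.8 pos [0.6512 0.132  0.2024] rpy [ 3.141 -0.     1.516] gap 0.0154 F [ 0.   0.1 -0.5] q [ 0.    0.71 -0.43  1.5   0.33  1.01 -0.57]
```

View pics/a7.png

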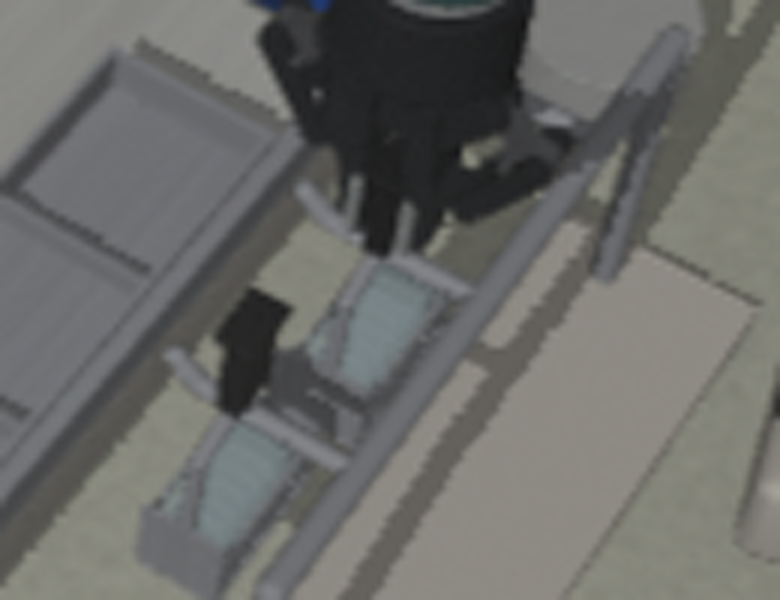

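The fingers now hold the black tab below its cap, near (390,220) in the crop. I'll let the grip settle, then lift 20 mm and draw the rack out.

```bash
python3 -m jog '[[0,0,0,0,0,0,0.5],[0,0,0,0,0,0,0.5]]'; python3 -m jog '[[0,0,0,0,0,-0.7,0.5],[0,0,0,0,0,-0.7,0.5],[0,0,0,0,0,-0.7,0.5],[0,0,0,0,0,0,0.5]]';  python3 go.py
```

```text
clock: 13.1
tool_pos: [0.6512, 0.132, 0.2024]
ee_rot: [3.141, -0.0, 1.516]
ft_force: [1.5, -0.1, -0.5]
finger_gap: 0.0157
grasp_force: 47.2
clock: 13.5
tool_pos: [0.6516, 0.1323, 0.2248]
ee_rot: [3.139, -0.001, 1.516]
ft_force: [0.3, -0.7, -2.9]
finger_gap: 0.0153
grasp_force: 47.6
t 13.5 pos [0.6516 0.1323 0.2248] rpy [ 3.139e+00 -1.000e-03  1.516e+00] gap 0.0153 F [ 0.3 -0.7 -2.9] q [ 0.    0.69 -0.44  1.47  0.32  1.05 -0.56]
```

```bash
python3 - <<'E'
from h import *
c=lambda p:crop(p,190,200,4,4)
print("mid",plane("top",c((386,140)),.082), "rightbay",plane("top",c((540,148)),.082),"NRrim",plane("top",c((610,228)),.088))
s=lambda p:crop(p,260,150,4,4)
print("scene mid div ends", [plane("scene",s(p),.082).round(4) for p in [(320,257),(420,303),(240,350),(338,402)]])
E
python3 -m jog '[[0,0,0,0,-2,0,0.5],[0,0,0,0,-2,0,0.5],[0,0,0,0,-2,0,0.5],[0,0,0,0,-2,0,0.5],[0,0,0,0,-1,-2,0.5]]'; python3 go.py 0.498 0.092 0.25 1.498 0.498 0.092 0.174 1.498
```

```text
mid [0.49848743 0.08932668 0.082     ] rightbay [ 0.49393629 -0.00950506  0.082     ] NRrim [ 0.44216548 -0.05434785  0.088     ]
scene mid div ends [array([0.4702, 0.1333, 0.082 ]), array([0.5472, 0.1359, 0.082 ]), array([0.464 , 0.0399, 0.082 ]), array([0.5404, 0.039 , 0.082 ])]
clock: 14.0
tool_pos: [0.5572, 0.1362, 0.2412]
ee_rot: [-3.135, 0.003, 1.517]
ft_force: [0.3, -0.0, -2.6]
finger_gap: 0.0158
grasp_force: 48.0
t 14.0 pos [0.5572 0.1362 0.2412] rpy [-3.135e+00  3.000e-03  1.517e+00] gap 0.0158 F [ 0.3 -0.  -2.6] q [ 0.01  0.54 -0.46  1.71  0.28  0.96 -0.61]
az 0.019 shift cm [-4.84 -5.58 -0.88]
az -0.0 shift cm [ 0.  -0.   7.6]
```

```bash
python3 -m jog '[[0,0,0.019,-2.5,-2.5,-0.5,0.5],[0,0,0,-2.5,-2.9,0,0.5],[0,0,0,0,0,0,0.5],[0,0,0,0,0,0,0.5]]'; python3 go.py 0.500 0.090 0.178 1.498 0.500 0.090 0.174 1.498;  python3 - <<'E'
from cell import ctrl
import cv2,numpy as np
im=ctrl.get_image("scene")["pixels"][:,:,::-1]
cv2.imwrite("pics/a8.png",cv2.resize(im[150:300,260:460],None,fx=4,fy=4,interpolation=cv2.INTER_CUBIC))
E
```

```text
clock: 14.4
tool_pos: [0.5038, 0.0899, 0.2488]
ee_rot: [3.141, 0.0, 1.496]
ft_force: [1.0, 0.1, -2.5]
finger_gap: 0.0154
grasp_force: 48.1
t 14.4 pos [0.5038 0.0899 0.2488] rpy [3.141 0.    1.496] gap 0.0154 F [ 1.   0.1 -2.5] q [ 0.1   0.44 -0.48  1.87  0.26  0.89 -0.57]
az -0.002 shift cm [-0.01 -0.38  7.08]
az -0.0 shift cm [ 0.  -0.   0.4]
```

View pics/a8.png

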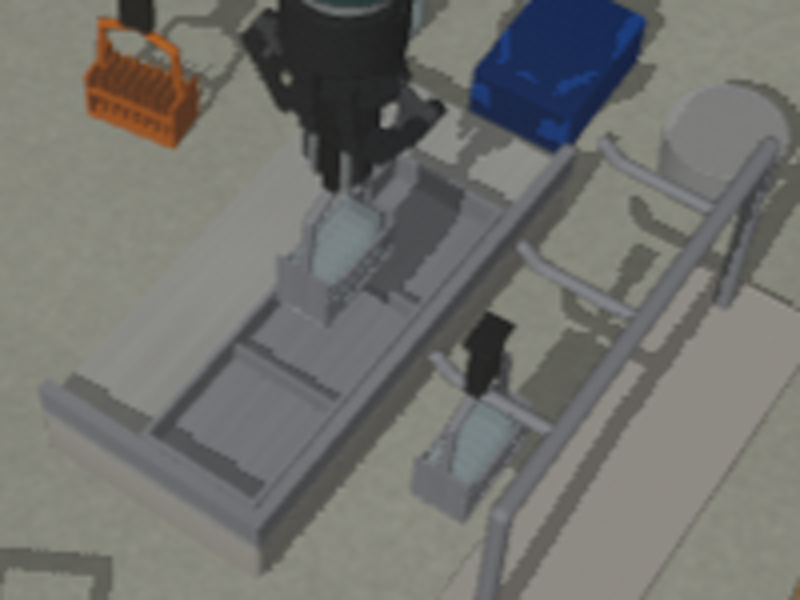

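The rack hangs upright in the gripper over the middle bay, with its base near (335,290), and the tray is still home. Lowering it.

```bash
python3 -m jog '[[0,0,0,0,-0.3,2,0.5],[0,0,0,0,0,2,0.5],[0,0,0,0,0,1.8,0.5],[0,0,0,0,0,1.1,0.5],[0,0,0,0,0,0,0.5]]'; python3 -m jog '[[0,0,0,0,0,0.3,0.5],[0,0,0,0,0,0.2,0.5],[0,0,0,0,0,0,0.5]]'; python3 -m jog '[[0,0,0,0,0,0.2,0.5],[0,0,0,0,0,0,0.5]]'; python3 go.py
```

```text
clock: 14.95
tool_pos: [0.5006, 0.0912, 0.1779]
ee_rot: [-3.139, 0.0, 1.498]
ft_force: [-0.3, -0.6, -2.3]
finger_gap: 0.0153
grasp_force: 48.1
clock: 15.25
tool_pos: [0.5014, 0.0909, 0.1747]
ee_rot: [3.141, -0.0, 1.497]
ft_force: [-0.0, -0.7, -3.2]
finger_gap: 0.0155
grasp_force: 48.1
clock: 15.45
tool_pos: [0.5011, 0.0907, 0.1724]
ee_rot: [3.141, 0.0, 1.497]
ft_force: [-1.4, -0.0, -2.8]
finger_gap: 0.0159
grasp_force: 48.1
t 15.4 pos [0.5011 0.0907 0.1724] rpy [3.141 0.    1.497] gap 0.0159 F [-1.4 -0.  -2.8] q [ 0.06  0.54 -0.43  1.96  0.33  0.71 -0.65]
```

```bash
python3 -m jog '[[0,0,0,0,0,0.2,0.5],[0,0,0,0,0,0,0.5]]'; python3 -m jog '[[0,0,0,0,0,0.15,0.5],[0,0,0,0,0,0,0.5]]'; python3 go.py
```

```text
clock: 15.65
tool_pos: [0.5021, 0.0901, 0.1716]
ee_rot: [3.139, 0.001, 1.496]
ft_force: [-0.8, -2.5, 8.0]
finger_gap: 0.0154
grasp_force: 48.3
clock: 15.85
tool_pos: [0.5027, 0.0899, 0.1716]
ee_rot: [3.137, 0.001, 1.496]
ft_force: [-3.6, -4.7, 19.3]
finger_gap: 0.0157
grasp_force: 48.4
t 15.8 pos [0.5027 0.0899 0.1716] rpy [3.137e+00 1.000e-03 1.496e+00] gap 0.0157 F [-3.6 -4.7 19.3] q [ 0.06  0.54 -0.42  1.96  0.34  0.7  -0.65]
```

Contact came at 0.1716, which matches the tray floor. I'll release, rise, and look.

```bash
python3 -m jog '[[0,0,0,0,0,-0.2,1.5],[0,0,0,0,0,0,2.5],[0,0,0,0,0,0,4],[0,0,0,0,0,0,5],[0,0,0,0,0,0,5]]'; python3 -m jog '[[0,0,0,0,0,-3,5],[0,0,0,0,0,-4,5],[0,0,0,0,0,-4,5],[0,0,0,0,0,-3,8.5],[0,0,0,0,0,0,8.5]]'; python3 go.py 0.6385 0.033 0.30 1.51 0.6385 0.033 0.202 1.51;  python3 - <<'E'
from cell import ctrl
import cv2,numpy as np
im=ctrl.get_image("scene")["pixels"][:,:,::-1]
cv2.imwrite("pics/a9.png",cv2.resize(im[150:300,260:460],None,fx=4,fy=4,interpolation=cv2.INTER_CUBIC))
E
```

```text
clock: 16.35
tool_pos: [0.5009, 0.0909, 0.1706]
ee_rot: [-3.141, -0.0, 1.497]
ft_force: [-0.8, -0.2, 0.4]
finger_gap: 0.05
grasp_force: 0.0
clock: 16.85
tool_pos: [0.5034, 0.0918, 0.3148]
ee_rot: [3.133, -0.002, 1.497]
ft_force: [-0.2, 0.4, -0.2]
finger_gap: 0.0766
grasp_force: 0.0
t 16.9 pos [0.5034 0.0918 0.3148] rpy [ 3.133e+00 -2.000e-03  1.497e+00] gap 0.0766 F [-0.2  0.4 -0.2] q [ 0.13  0.37 -0.51  1.78  0.2   1.04 -0.53]
az -0.013 shift cm [-5.05 13.84  1.48]
az -0.0 shift cm [ 0.  -0.   9.8]
```

View pics/a9.png

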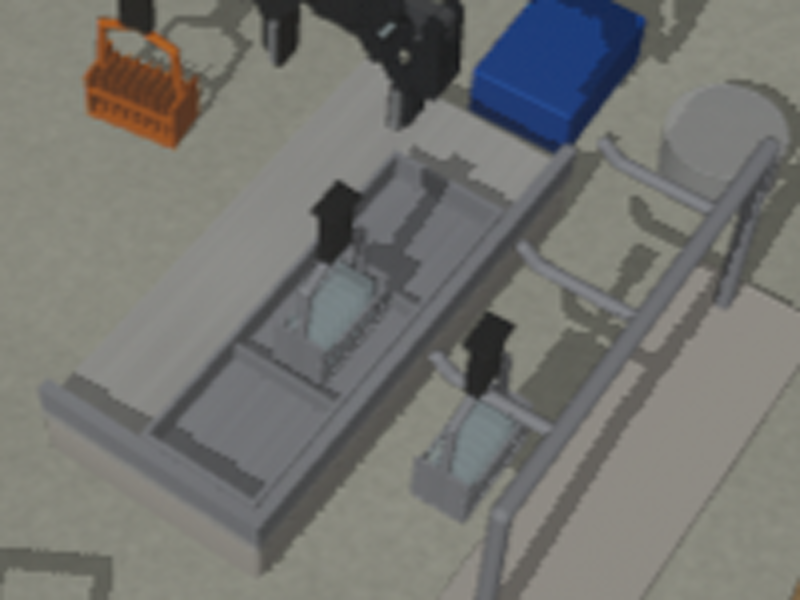

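The rack stands upright in the middle bay, with its tab at (335,225) and its body at (330,320), and the tray is still flush. Now the right rack, using (0.641, 0.0325).

```bash
python3 -m jog '[[0,0,-0.013,-1.5,3,0.3,8.5],[0,0,0,-1.5,4,0.3,8.5],[0,0,0,-1.2,4,0.3,8.5],[0,0,0,-0.9,3,0.3,8.5],[0,0,0,0,0,0,8.5]]'; python3 -m jog '[[0,0,0,0,0,0,8.5]]'; python3 go.py 0.641 0.0325 0.30 1.51 0.641 0.0325 0.202 1.51
```

```text
clock: 17.4
tool_pos: [0.6395, 0.0277, 0.295]
ee_rot: [-3.139, 0.001, 1.505]
ft_force: [-0.1, -1.1, -0.1]
finger_gap: 0.0849
grasp_force: 0.0
clock: 17.5
tool_pos: [0.6364, 0.031, 0.2964]
ee_rot: [-3.137, -0.0, 1.51]
ft_force: [-0.9, -0.0, -0.8]
finger_gap: 0.0849
grasp_force: 0.0
t 17.5 pos [0.6364 0.031  0.2964] rpy [-3.137 -0.     1.51 ] gap 0.0849 F [-0.9 -0.  -0.8] q [ 0.18  0.59 -0.46  1.46  0.27  1.17 -0.39]
az -0.0 shift cm [ 0.18  0.45 -0.36]
az -0.0 shift cm [ 0.  -0.   9.8]
```

```bash
python3 -m jog '[[0,0,0,0.1,0.4,0,8.5],[0,0,0,0,0,2.5,8.5],[0,0,0,0,0,2.5,8.5],[0,0,0,0,0,2.5,8.5],[0,0,0,0,0,1.9,8.5]]'; python3 -m jog '[[0,0,0,0,0,0,8.5],[0,0,0,0,0,0,5],[0,0,0,0,0,0,3],[0,0,0,0,0,0,2.5]]'; python3 go.py 0.641 0.0325 0.202 1.51
```

```text
clock: 18.0
tool_pos: [0.6401, 0.0325, 0.2037]
ee_rot: [-3.14, 0.0, 1.511]
ft_force: [0.3, -0.4, 0.4]
finger_gap: 0.0851
grasp_force: 0.0
clock: 18.4
tool_pos: [0.6422, 0.032, 0.2063]
ee_rot: [3.139, -0.0, 1.51]
ft_force: [-0.7, 0.7, 0.3]
finger_gap: 0.0433
grasp_force: 0.0
t 18.4 pos [0.6422 0.032  0.2063] rpy [ 3.139 -0.     1.51 ] gap 0.0433 F [-0.7  0.7  0.3] q [ 0.16  0.67 -0.43  1.56  0.32  0.98 -0.43]
az -0.0 shift cm [ 0.04 -0.12  0.43]
```

```bash
python3 -m jog '[[0,0,0,0,0,0.4,2.5],[0,0,0,0,0,0,0.5],[0,0,0,0,0,0,0.5],[0,0,0,0,0,0,0.5],[0,0,0,0,0,0,0.5]]'; python3 -m jog '[[0,0,0,0,0,0,0.5],[0,0,0,0,0,0,0.5]]'; python3 go.py
```

```text
clock: 18.9
tool_pos: [0.6408, 0.0317, 0.2007]
ee_rot: [-3.14, 0.0, 1.51]
ft_force: [-3.2, -0.6, 1.9]
finger_gap: 0.0158
grasp_force: 40.3
clock: 19.1
tool_pos: [0.6413, 0.0317, 0.2007]
ee_rot: [-3.141, 0.0, 1.51]
ft_force: [-2.7, -0.0, 1.4]
finger_gap: 0.0164
grasp_force: 40.2
t 19.1 pos [0.6413 0.0317 0.2007] rpy [-3.141  0.     1.51 ] gap 0.0164 F [-2.7 -0.   1.4] q [ 0.16  0.68 -0.43  1.56  0.32  0.97 -0.43]
```

```bash
python3 -m jog '[[0,0,0,0,0,-0.7,0.5],[0,0,0,0,0,-0.7,0.5],[0,0,0,0,0,-0.8,0.5],[0,0,0,0,0,0,0.5]]'; python3 -m jog '[[0,0,0,0,-2,0,0.5],[0,0,0,0,-2,0,0.5],[0,0,0,0,-2,0,0.5],[0,0,0,0,-2,0,0.5],[0,0,0,0,-1,-2,0.5]]'; python3 go.py 0.494 -0.006 0.25 1.498 0.494 -0.006 0.176 1.498
```

```text
clock: 19.5
tool_pos: [0.6428, 0.0319, 0.2246]
ee_rot: [3.138, -0.001, 1.51]
ft_force: [0.2, -1.0, -2.1]
finger_gap: 0.0154
grasp_force: 40.1
clock: 20.0
tool_pos: [0.548, 0.0367, 0.2409]
ee_rot: [-3.135, 0.001, 1.511]
ft_force: [0.2, -0.4, -2.8]
finger_gap: 0.016
grasp_force: 40.4
t 20.0 pos [0.548  0.0367 0.2409] rpy [-3.135e+00  1.000e-03  1.511e+00] gap 0.016 F [ 0.2 -0.4 -2.8] q [ 0.19  0.51 -0.47  1.77  0.28  0.93 -0.45]
az 0.013 shift cm [-4.66 -5.07 -0.91]
az -0.0 shift cm [ 0.  -0.   7.4]
```

```bash
python3 -m jog '[[0,0,0.013,-2.5,-2.5,-0.5,0.5],[0,0,0,-2.2,-2.6,0,0.5],[0,0,0,0,0,0,0.5],[0,0,0,0,0,0,0.5]]'; python3 go.py 0.494 -0.006 0.176 1.498;  cat > dif.py <<'E'
from cell import ctrl
import cv2,numpy as np,sys
im=ctrl.get_image("scene")["pixels"][:,:,::-1]; cv2.imwrite(sys.argv[1],im)
a=cv2.resize(im[150:300,260:460],None,fx=4,fy=4,interpolation=cv2.INTER_CUBIC).astype(int); b=cv2.imread("pics/a9.png").astype(int)
d=np.abs(a-b).max(2)
for n,(x0,x1,y0,y1) in {"leftbay":(400,520,140,240),"rackM":(250,400,180,390),"rightbay corner":(140,300,400,520)}.items(): print(n,d[y0:y1,x0:x1].mean().round(1),(d[y0:y1,x0:x1]>40).mean().round(3))
E
python3 dif.py pics/s10.png
```

```text
clock: 20.4
tool_pos: [0.4978, -0.0068, 0.2483]
ee_rot: [3.14, 0.0, 1.496]
ft_force: [0.7, 0.4, -2.0]
finger_gap: 0.0158
grasp_force: 40.7
t 20.4 pos [ 0.4978 -0.0068  0.2483] rpy [3.14  0.    1.496] gap 0.0158 F [ 0.7  0.4 -2. ] q [ 0.3   0.42 -0.48  1.9   0.25  0.87 -0.38]
az -0.002 shift cm [ 0.05 -0.38  7.23]
leftbay 19.3 0.178
rackM 26.2 0.215
rightbay corner 1.5 0.0
```

```bash
python3 -m jog '[[0,0,0,0,-0.3,2,0.5],[0,0,0,0,0,2,0.5],[0,0,0,0,0,1.8,0.5],[0,0,0,0,0,1.2,0.5],[0,0,0,0,0,0,0.5]]'; python3 -m jog '[[0,0,0,0,0,0.3,0.5],[0,0,0,0,0,0.2,0.5],[0,0,0,0,0,0,0.5]]'; python3 -m jog '[[0,0,0,0,0,0.1,0.5],[0,0,0,0,0,0,0.5]]'; python3 go.py
```

```text
clock: 20.95
tool_pos: [0.4943, -0.0054, 0.1764]
ee_rot: [-3.139, -0.0, 1.498]
ft_force: [-0.0, -1.0, -2.4]
finger_gap: 0.0159
grasp_force: 40.7
clock: 21.25
tool_pos: [0.495, -0.006, 0.1732]
ee_rot: [3.141, -0.0, 1.497]
ft_force: [-0.6, -0.4, -2.4]
finger_gap: 0.0158
grasp_force: 40.7
clock: 21.45
tool_pos: [0.4948, -0.0061, 0.1721]
ee_rot: [3.141, 0.0, 1.497]
ft_force: [-0.2, 0.4, -2.5]
finger_gap: 0.0155
grasp_force: 40.7
t 21.4 pos [ 0.4948 -0.0061  0.1721] rpy [3.141 0.    1.497] gap 0.0155 F [-0.2  0.4 -2.5] q [ 0.25  0.52 -0.43  2.    0.33  0.69 -0.46]
```

```bash
python3 -m jog '[[0,0,0,0,0,0.2,0.5],[0,0,0,0,0,0,0.5]]'; python3 -m jog '[[0,0,0,0,0,0.2,0.5],[0,0,0,0,0,0,0.5]]'
```

```text
clock: 21.65
tool_pos: [0.4952, -0.006, 0.1708]
ee_rot: [3.14, 0.0, 1.497]
ft_force: [-0.9, 0.4, 5.6]
finger_gap: 0.0158
grasp_force: 41.6
clock: 21.85
tool_pos: [0.4956, -0.0059, 0.1706]
ee_rot: [3.139, 0.001, 1.497]
ft_force: [-5.7, -0.9, 24.3]
finger_gap: 0.0159
grasp_force: 44.6
```

```bash
python3 -m jog '[[0,0,0,0,0,-0.25,1.5],[0,0,0,0,0,0,2.5],[0,0,0,0,0,0,4],[0,0,0,0,0,0,5],[0,0,0,0,0,0,5]]'; python3 -m jog '[[0,0,0,0,0,-3,5],[0,0,0,0,0,-4,5],[0,0,0,0,0,-4,5],[0,0,0,0,0,-3,5],[0,0,0,0,0,0,5]]'; python3 go.py; python3 dif.py pics/s11.png
python3 - <<'E'
from h import *
im=cv2.imread("pics/s11.png"); m=(im.max(2)<45).astype(np.uint8)
c,l,st,ce=cv2.connectedComponentsWithStats(m)
for i in range(1,c):
    if st[i,4]>60 and 250<ce[i][0]<470 and 150<ce[i][1]<320: print(st[i],ce[i])
for k,p in {"tabM":(.501,.0905,.19),"tabR":(.495,-.006,.19)}.items(): print(k,proj("scene",p))
E
```

```text
clock: 22.35
tool_pos: [0.4946, -0.006, 0.1701]
ee_rot: [-3.141, -0.0, 1.497]
ft_force: [0.0, -0.8, -1.1]
finger_gap: 0.0498
grasp_force: 0.0
clock: 22.85
tool_pos: [0.4972, -0.0056, 0.3142]
ee_rot: [3.133, -0.001, 1.497]
ft_force: [0.6, 0.1, -0.8]
finger_gap: 0.0499
grasp_force: 0.0
t 22.9 pos [ 0.4972 -0.0056  0.3142] rpy [ 3.133e+00 -1.000e-03  1.497e+00] gap 0.0499 F [ 0.6  0.1 -0.8] q [ 0.33  0.34 -0.51  1.82  0.2   1.02 -0.33]
leftbay 3.8 0.042
rackM 12.8 0.095
rightbay corner 5.7 0.001
[ 294  148   56   68 1333] [324.73668417 179.13503376]
[315 220   9  19 125] [318.76 228.76]
tabM [342.30508313 205.7059142 ]
tabR [320.02750667 231.63698497]
```

Both racks are standing in the tray and the tray hasn't moved. Next I go above the cover bar, with the controller's yaw measured at about -1.10.

```bash
python3 go.py 0.415 -0.240 0.20 0.471; python3 -m jog '[[0,0,0.147,0,0,0,3.5],[0,0,0.147,0,0,0,3.5],[0,0,0.147,0,0,0,3.5],[0,0,0.147,0,0,0,3.5],[0,0,0.147,0,0,0,3.5]]';python3 -m jog '[[0,0,0.147,0,0,0,3.5],[0,0,0.144,0,0,0,3.5]]'; python3 go.py 0.415 -0.240 0.20 0.471
```

```text
t 22.9 pos [ 0.4958 -0.006   0.3119] rpy [ 3.137 -0.     1.496] gap 0.0501 F [ 0.  -0.8 -0.4] q [ 0.33  0.35 -0.51  1.82  0.2   1.02 -0.33]
az 1.025 shift cm [-17.82  17.19  11.19]
clock: 23.4
tool_pos: [0.4936, -0.0062, 0.3086]
ee_rot: [-3.139, 0.002, 0.756]
ft_force: [0.5, 0.4, -1.1]
finger_gap: 0.0351
grasp_force: 0.0
clock: 23.6
tool_pos: [0.4936, -0.0062, 0.3086]
ee_rot: [-3.14, 0.003, 0.465]
ft_force: [0.2, -0.5, -0.3]
finger_gap: 0.0353
grasp_force: 0.0
t 23.6 pos [ 0.4936 -0.0062  0.3086] rpy [-3.14e+00  3.00e-03  4.65e-01] gap 0.0353 F [ 0.2 -0.5 -0.3] q [ 0.16  0.33 -0.27  1.83  0.1   1.   -1.26]
az -0.006 shift cm [-17.62  17.26  10.86]
```

```bash
python3 -m jog '[[0,0,-0.006,-3.5,3.4,0,3.5],[0,0,0,-3.5,3.5,1,3.5],[0,0,0,-3.5,3.5,2,3.5],[0,0,0,-3.5,3.5,3,3.5],[0,0,0,-3.6,3.4,3,3.5]]';python3 -m jog '[[0,0,0,0,0,1.5,3.5],[0,0,0,0,0,0,3.5]]'; python3 go.py 0.415 -0.240 0.15 0.471 0.415 -0.240 0.085 0.471
```

```text
clock: 24.1
tool_pos: [0.4213, -0.2255, 0.2279]
ee_rot: [-3.141, 0.001, 0.477]
ft_force: [1.5, -0.7, -0.2]
finger_gap: 0.035
grasp_force: 0.0
clock: 24.3
tool_pos: [0.4197, -0.2243, 0.2117]
ee_rot: [-3.136, 0.005, 0.474]
ft_force: [0.7, 0.2, 0.2]
finger_gap: 0.035
grasp_force: 0.0
t 24.3 pos [ 0.4197 -0.2243  0.2117] rpy [-3.136  0.005  0.474] gap 0.035 F [0.7 0.2 0.2] q [ 0.57  0.42 -0.18  2.    0.11  0.74 -0.78]
az 0.003 shift cm [-1.13  1.18  6.17]
az -0.0 shift cm [ 0.  -0.   6.5]
```

```bash
python3 -m jog '[[0,0,0.003,-1.1,1.2,3,3.5],[0,0,0,0,0,3,3.5],[0,0,0,0,0,0,3.5]]'; python3 go.py 0.415 -0.240 0.085 0.471; python3 - <<'E'
from h import *
from cell import ctrl
for n in("scene","top"):
    cv2.imwrite(f"pics/{n}12.png",ctrl.get_image(n)["pixels"][:,:,::-1])
s=cv2.imread("pics/scene0.png")[295:315,220:265]
g=s.min(2); print(g[6:20:1,::3])
E
```

```text
clock: 24.6
tool_pos: [0.4166, -0.2378, 0.1523]
ee_rot: [-3.136, 0.004, 0.475]
ft_force: [-1.2, 0.3, 0.7]
finger_gap: 0.0347
grasp_force: 0.0
t 24.6 pos [ 0.4166 -0.2378  0.1523] rpy [-3.136  0.004  0.475] gap 0.0347 F [-1.2  0.3  0.7] q [ 0.57  0.52 -0.16  2.05  0.14  0.59 -0.78]
az 0.004 shift cm [-0.24  0.12  6.73]
[[ 86  85  85  86  84  84  85  89  88 108  98 117  87  90 121]
 [ 86  85  90  90  83  81  82  87  84  83  84  86  87 105 119]
 [ 84  84 106 113 109 105  98  87  81  79  81  85  86  86  88]
 [ 84  83 106 122 123 120 118 113 108 103  97  85  81  83  87]
 [ 86  84 108  97 128 133 133 128 123 120 117 113 106  79  86]
 [ 85  85 110  80 115 118 122 126 131 134 132 127 115  83  86]
 [ 84  85 110  76  81  88 100 116 116 119 122 126 111  80  86]
 [ 85  84 110  76  87  84  85  85  82  89 102 115 110  82  87]
 [ 84  85 109  77  85  84  85  85  87  84  84  87 109  79  86]
 [ 85  86 108  76  85  85  85  87  88  85  85  87 107  82  86]
 [ 86  86 106  76  85  86  86  85  86  88  87  86 107  81  87]
 [ 85  86 105  80  86  84  85  85  85  88  89  89 106  80  85]
 [ 83  88 103  80  87  84  85  83  84  89  89  91 104  82  86]
 [ 81  92 100  81  87  86  85  82  85  89  88  97 101  83  85]]
```

```bash
python3 - <<'E'
from h import *
print(plane("scene",(241,305.5),.105), proj("scene",(.415,-.240,.102)), proj("top",(.415,-.240,.102)))
E
python3 -m jog '[[0,0,0,-0.2,0.1,2,3.5],[0,0,0,0,0,2,3.5],[0,0,0,0,0,1.5,3.5],[0,0,0,0,0,0.9,3.5],[0,0,0,0,0,0,3.5]]'; python3 go.py 0.415 -0.240 0.085 0.471
```

```text
[ 0.41533974 -0.24207772  0.105     ] [241.55175314 305.33285471] [416.31856634 267.36590738]
clock: 25.2
tool_pos: [0.4177, -0.2412, 0.0911]
ee_rot: [3.142, -0.0, 0.475]
ft_force: [-0.9, -0.1, 0.8]
finger_gap: 0.0351
grasp_force: 0.0
t 25.2 pos [ 0.4177 -0.2412  0.0911] rpy [ 3.142 -0.     0.475] gap 0.0351 F [-0.9 -0.1  0.8] q [ 0.55  0.62 -0.13  2.1   0.18  0.43 -0.81]
az 0.004 shift cm [-0.19 -0.23  0.61]
```

```bash
python3 -m jog '[[0,0,0,0,-0.2,0.6,3.5],[0,0,0,0,0,0,2],[0,0,0,0,0,0,0.5],[0,0,0,0,0,0,0.5],[0,0,0,0,0,0,0.5]]'; python3 -m jog '[[0,0,0,0,0,0,0.5],[0,0,0,0,0,0,0.5]]'; python3 go.py
```

```text
clock: 25.7
tool_pos: [0.4151, -0.2375, 0.0853]
ee_rot: [-3.138, 0.001, 0.474]
ft_force: [-3.3, 6.3, 4.4]
finger_gap: 0.0099
grasp_force: 58.5
clock: 25.9
tool_pos: [0.4152, -0.2376, 0.0853]
ee_rot: [-3.138, 0.001, 0.474]
ft_force: [-1.5, 6.8, 4.6]
finger_gap: 0.0098
grasp_force: 58.5
t 25.9 pos [ 0.4152 -0.2376  0.0853] rpy [-3.138e+00  1.000e-03  4.740e-01] gap 0.0098 F [-1.5  6.8  4.6] q [ 0.55  0.63 -0.12  2.11  0.18  0.41 -0.81]
```

```bash
python3 -m jog '[[0,0,0,0,0.1,-1.75,0.5],[0,0,0,0,0.25,-1.75,0.5],[0,0,0,0,0.45,-1.7,0.5],[0,0,0,0,0.6,-1.65,0.5],[0,0,0,0,0.75,-1.6,0.5]]'; python3 -m jog '[[0,0,0,0,0.9,-1.5,0.5],[0,0,0,0,1.05,-1.4,0.5],[0,0,0,0,1.2,-1.3,0.5],[0,0,0,0,1.3,-1.15,0.5],[0,0,0,0,1.4,-1,0.5]]'; python3 go.py
```

```text
clock: 26.4
tool_pos: [0.4241, -0.2556, 0.1697]
ee_rot: [-3.135, 0.002, 0.475]
ft_force: [-0.9, 5.0, -2.7]
finger_gap: 0.0098
grasp_force: 58.3
clock: 26.9
tool_pos: [0.4486, -0.3047, 0.2339]
ee_rot: [-3.127, 0.004, 0.475]
ft_force: [-10.8, 14.1, 16.6]
finger_gap: 0.0101
grasp_force: 58.8
t 26.9 pos [ 0.4486 -0.3047  0.2339] rpy [-3.127  0.004  0.475] gap 0.0101 F [-10.8  14.1  16.6] q [ 0.68  0.48 -0.19  1.8   0.11  0.88 -0.66]
```

```bash
python3 -m jog '[[0,0,0,0,1.35,-1.2,0.5],[0,0,0,0,1.6,-0.7,0.5],[0,0,0,0,1.65,-0.55,0.5],[0,0,0,0,1.7,-0.4,0.5]]'; python3 -m jog '[[0,0,0,0,1.75,-0.2,0.5],[0,0,0,0,1.75,0,0.5],[0,0,0,0,1.75,0.15,0.5]]'; python3 go.py
```

```text
clock: 27.3
tool_pos: [0.4798, -0.3666, 0.2627]
ee_rot: [-3.139, 0.002, 0.473]
ft_force: [-4.1, 1.6, 2.9]
finger_gap: 0.0097
grasp_force: 61.2
clock: 27.6
tool_pos: [0.5039, -0.4145, 0.2631]
ee_rot: [-3.14, 0.002, 0.472]
ft_force: [-3.9, 1.2, 1.7]
finger_gap: 0.0099
grasp_force: 61.7
t 27.6 pos [ 0.5039 -0.4145  0.2631] rpy [-3.14e+00  2.00e-03  4.72e-01] gap 0.0099 F [-3.9  1.2  1.7] q [ 0.75  0.61 -0.17  1.46  0.11  1.08 -0.55]
```

```bash
python3 -m jog '[[0,0,0,0,1.7,0.3,0.5],[0,0,0,0,1.2,0.3,0.5],[0,0,0,0,0,0,0.5]]'; python3 go.py; python3 -m jog '[[0,0,0,0,0,0,2],[0,0,0,0,0,0,3.5],[0,0,0,0,0,0,3.5],[0,0,0,0,0,-2,3.5],[0,0,0,0,0,-3,3.5]]'; python3 go.py 0.455 -0.320 0.30 1.84
```

```text
clock: 27.9
tool_pos: [0.5183, -0.4419, 0.2561]
ee_rot: [3.14, 0.001, 0.472]
ft_force: [-1.8, -2.1, 1.3]
finger_gap: 0.0099
grasp_force: 62.2
t 27.9 pos [ 0.5183 -0.4419  0.2561] rpy [3.14e+00 1.00e-03 4.72e-01] gap 0.0099 F [-1.8 -2.1  1.3] q [ 0.76  0.66 -0.17  1.39  0.12  1.11 -0.53]
clock: 28.4
tool_pos: [0.5177, -0.4383, 0.3045]
ee_rot: [-3.137, 0.002, 0.475]
ft_force: [1.0, -0.6, 0.3]
finger_gap: 0.0349
grasp_force: 0.0
t 28.4 pos [ 0.5177 -0.4383  0.3045] rpy [-3.137e+00  2.000e-03  4.750e-01] gap 0.0349 F [ 1.  -0.6  0.3] q [ 0.76  0.62 -0.17  1.32  0.11  1.21 -0.52]
az -1.365 shift cm [13.07 -2.9   0.45]
```

```bash
python3 -m jog '[[0,0,0,0,-3,-1,4],[0,0,0,0,-4.5,0,4],[0,0,0,0,-4.5,0,4],[0,0,0,0,-4.5,0,4],[0,0,0,0,-4.5,0,4]]';python3 -m jog '[[0,0,-0.1365,0,-4,0,4],[0,0,-0.1365,0,0,0,4],[0,0,-0.1365,0,0,0,4],[0,0,-0.1365,0,0,0,4],[0,0,-0.1365,0,0,0,4]]';python3 -m jog '[[0,0,-0.1365,0,0,0,4],[0,0,-0.1365,0,0,0,4],[0,0,-0.1365,0,0,0,4],[0,0,-0.1365,0,0,0,4],[0,0,-0.1365,0,0,0,4]]'; python3 go.py 0.455 -0.320 0.30 1.84; python3 - <<'E'
from cell import ctrl
import cv2,numpy as np
im=ctrl.get_image("scene")["pixels"][:,:,::-1]; t=ctrl.get_image("top")["pixels"][:,:,::-1]
cv2.imwrite("pics/scene13.png",im); cv2.imwrite("pics/top13.png",t)
a=cv2.resize(im[300:400,190:280],(450,500),interpolation=cv2.INTER_CUBIC);b=cv2.resize(t[215:285,410:480],(350,350),interpolation=cv2.INTER_CUBIC)
c=np.zeros((500,800,3),np.uint8);c[:,:450]=a;c[:350,450:]=b;cv2.imwrite("pics/a13.png",cv2.convertScaleAbs(c,alpha=1.7))
E
```

```text
clock: 28.9
tool_pos: [0.4218, -0.2507, 0.3161]
ee_rot: [3.141, -0.0, 0.474]
ft_force: [0.8, 0.5, 0.9]
finger_gap: 0.0402
grasp_force: 0.0
clock: 29.4
tool_pos: [0.4045, -0.2166, 0.3162]
ee_rot: [3.141, 0.0, 1.163]
ft_force: [-0.9, -0.7, -0.4]
finger_gap: 0.0399
grasp_force: 0.0
clock: 29.9
tool_pos: [0.4045, -0.2167, 0.3161]
ee_rot: [3.141, 0.0, 1.845]
ft_force: [-0.1, -1.3, -0.1]
finger_gap: 0.0398
grasp_force: 0.0
t 29.9 pos [ 0.4045 -0.2167  0.3161] rpy [3.141 0.    1.845] gap 0.0398 F [-0.1 -1.3 -0.1] q [ 0.82  0.28 -0.51  1.9   0.16  1.    0.52]
az 0.005 shift cm [-11.3    2.12   1.61]
```

View pics/a13.png

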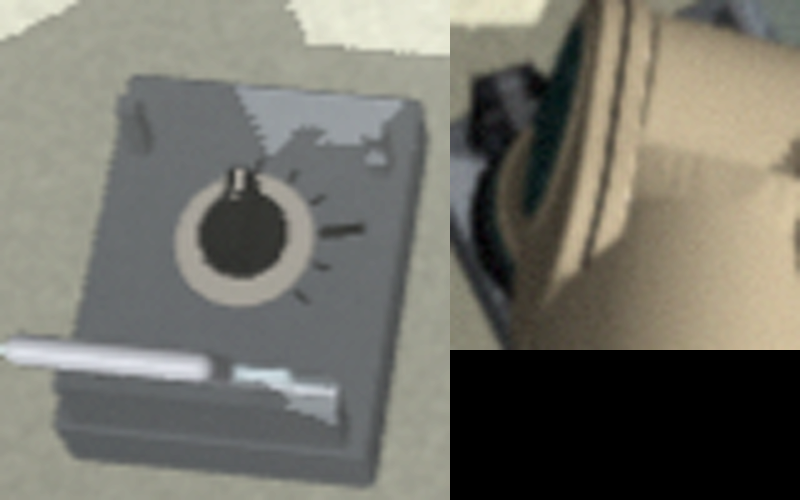

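In the left (scene) half the dial disc is at (243,235) with its white pointer line near (238,183), and the long mark lies around (342,230). The cover stands back, its bar near (110,358). I'll compute the pointer angle.

```bash
python3 - <<'E'
from h import *
im=cv2.imread("pics/scene13.png"); g=im.max(2)
print(g[330:346,230:246])
y,x=np.mgrid[330:345,232:244]; sub=g[330:345,232:244].astype(float)
# disc centre (black)
m=(g<45).astype(np.uint8)[325:365,220:260]; c,l,st,ce=cv2.connectedComponentsWithStats(m); i=1+st[1:,4].argmax(); print("black",st[i]+[220,325,0,0,0],ce[i]+[220,325])
ex=np.array([.4536,-.8912])
for z,p in [(.094,(237.2,333)),(.094,(237.3,336)),(.094,(237.4,339)),(.05,(190+342/5,300+230/5)),(.05,(190+322/5,300+232/5)),(.05,(190+364/5,300+228/5)),(.05,(190+245/5,300+237/5))]:
    q=plane("scene",p,z); d=q[:2]-[.4550,-.3200]; a=np.arctan2(d[1],d[0]); print(z,q.round(4),"r",np.linalg.norm(d).round(4),"phi",((-1.10+np.pi-a)+np.pi)%(2*np.pi)-np.pi)
for X in [(.455,-.32,.094),(.455,-.32,.062),(.455,-.32,.05)]: print(proj("scene",X))
E
```

```text
[[65 66 66 67 67 67 67 67 67 67 67 66 65 82 89 76]
 [66 66 66 67 66 67 66 66 67 67 67 64 58 63 67 67]
 [67 66 66 66 65 65 64 64 65 65 66 51 52 64 67 67]
 [67 67 66 67 66 63 53 61 61 54 60 50 58 67 67 66]
 [66 66 66 67 67 53 38 96 85 44 41 51 65 70 67 67]
 [66 67 68 68 74 55 36 95 77 34 35 78 91 87 80 72]
 [66 67 75 82 80 55 38 96 77 36 33 51 86 97 98 93]
 [69 79 93 98 84 53 50 93 72 33 31 49 86 97 98 98]
 [89 97 97 94 68 40 53 51 37 32 31 32 76 92 96 97]
 [97 97 93 73 49 38 63 57 37 34 32 32 32 49 81 95]
 [97 94 72 43 33 34 33 32 33 32 30 30 32 35 39 78]
 [95 73 43 33 32 33 32 32 33 31 32 31 33 33 32 39]
 [83 52 33 31 32 31 33 32 31 31 31 31 33 33 33 34]
 [67 36 31 31 32 33 33 33 33 30 31 32 32 33 32 33]
 [52 32 31 31 32 33 32 32 32 31 31 31 32 32 32 32]
 [38 31 32 31 32 31 33 32 31 30 31 32 32 32 32 33]]
black [230 334  17  21 233] [238.21459227 345.87982833]
0.094 [ 0.4465 -0.3019  0.094 ] r 0.02 phi 0.030787710100270704
0.094 [ 0.4513 -0.3079  0.094 ] r 0.0126 phi 0.1705228492310673
0.094 [ 0.456  -0.3139  0.094 ] r 0.0061 phi 0.6390803022657288
0.05 [ 0.4942 -0.2896  0.05  ] r 0.0496 phi 1.382130837092717
0.05 [ 0.4865 -0.2956  0.05  ] r 0.0399 phi 1.3830507211357617
0.05 [ 0.5027 -0.2831  0.05  ] r 0.0603 phi 1.3831793706436253
0.05 [ 0.4562 -0.3175  0.05  ] r 0.0028 phi 0.9270840223371941
[235.51914197 340.81711582]
[237.32530337 346.05786896]
[237.9840471  347.96927804]
```

```bash
python3 go.py 0.456 -0.320 0.30 1.96; python3 -m jog '[[0,0,-0.115,0,0,0,4],[0,0,0,-3,0.2,0,4],[0,0,0,-4,0.2,0.5,4],[0,0,0,-4,0.2,1,4],[0,0,0,0,0,0,4]]';  python3 -m jog '[[0,0,0,0,0,0,4]]'; python3 go.py 0.456 -0.320 0.15 1.96 0.456 -0.320 0.07 1.96
```

```text
t 30.0 pos [ 0.4045 -0.2168  0.316 ] rpy [3.141 0.    1.84 ] gap 0.04 F [-0.   0.2 -0.5] q [ 0.82  0.28 -0.51  1.9   0.16  1.    0.52]
az -0.12 shift cm [-11.5    0.85   1.6 ]
clock: 30.5
tool_pos: [0.4514, -0.3219, 0.2989]
ee_rot: [-3.14, 0.001, 1.945]
ft_force: [-0.8, -0.4, -1.3]
finger_gap: 0.0402
grasp_force: 0.0
clock: 30.6
tool_pos: [0.451, -0.3169, 0.3001]
ee_rot: [-3.141, -0.002, 1.95]
ft_force: [-0.1, 0.2, -1.0]
finger_gap: 0.0398
grasp_force: 0.0
t 30.6 pos [ 0.451  -0.3169  0.3001] rpy [-3.141e+00 -2.000e-03  1.950e+00] gap 0.0398 F [-0.1  0.2 -1. ] q [ 0.89  0.45 -0.48  1.69  0.23  1.06  0.71]
az -0.01 shift cm [-0.48  0.35 15.01]
az -0.0 shift cm [ 0. -0.  8.]
```

```bash
python3 -m jog '[[0,0,-0.01,-0.45,0.35,3,4],[0,0,0,0,0,4,4],[0,0,0,0,0,4,4],[0,0,0,0,0,4,4],[0,0,0,0,0,0,4]]';  python3 -m jog '[[0,0,0,0,0,0,4]]'; python3 go.py 0.456 -0.320 0.07 1.96
```

```text
clock: 31.1
tool_pos: [0.4527, -0.3167, 0.1472]
ee_rot: [-3.136, -0.008, 1.964]
ft_force: [-0.6, -0.2, -0.4]
finger_gap: 0.0402
grasp_force: 0.0
clock: 31.2
tool_pos: [0.4566, -0.3188, 0.1519]
ee_rot: [3.141, -0.0, 1.964]
ft_force: [1.2, -0.0, 0.9]
finger_gap: 0.0401
grasp_force: 0.0
t 31.2 pos [ 0.4566 -0.3188  0.1519] rpy [ 3.141 -0.     1.964] gap 0.0401 F [ 1.2 -0.   0.9] q [ 0.83  0.63 -0.41  1.85  0.36  0.74  0.61]
az 0.004 shift cm [-0.09 -0.1   8.19]
```

```bash
python3 -m jog '[[0,0,0,-0.1,-0.1,2.5,4],[0,0,0,0,0,2.5,4],[0,0,0,0,0,2,4],[0,0,0,0,0,1.1,4],[0,0,0,0,0,0,4]]';  python3 -m jog '[[0,0,0,0,0,0,4]]'; python3 go.py 0.456 -0.320 0.07 1.96
```

```text
clock: 31.7
tool_pos: [0.4563, -0.3212, 0.0707]
ee_rot: [3.141, 0.001, 1.964]
ft_force: [0.4, -0.5, 0.0]
finger_gap: 0.0398
grasp_force: 0.0
clock: 31.8
tool_pos: [0.4569, -0.3216, 0.0715]
ee_rot: [3.14, 0.002, 1.964]
ft_force: [-0.1, 0.4, 0.3]
finger_gap: 0.0399
grasp_force: 0.0
t 31.8 pos [ 0.4569 -0.3216  0.0715] rpy [3.140e+00 2.000e-03 1.964e+00] gap 0.0399 F [-0.1  0.4  0.3] q [ 0.78  0.74 -0.34  1.9   0.43  0.56  0.55]
az 0.004 shift cm [ 0.19 -0.02  0.15]
```

Closing on the dial bar.

```bash
python3 -m jog '[[0,0,0,0.1,0,0.1,3],[0,0,0,0,0,0,2],[0,0,0,0,0,0,0.8],[0,0,0,0,0,0,0.8],[0,0,0,0,0,0,0.8]]'; python3 go.py
```

```text
clock: 32.3
tool_pos: [0.4563, -0.3205, 0.0699]
ee_rot: [3.14, 0.002, 1.964]
ft_force: [-0.3, 0.5, 7.0]
finger_gap: 0.0129
grasp_force: 60.8
t 32.3 pos [ 0.4563 -0.3205  0.0699] rpy [3.140e+00 2.000e-03 1.964e+00] gap 0.0129 F [-0.3  0.5  7. ] q [ 0.78  0.75 -0.34  1.9   0.43  0.56  0.55]
```

```bash
python3 -m jog '[[0,0,0.143,0,0,0,0.8],[0,0,0.143,0,0,0,0.8],[0,0,0.143,0,0,0,0.8],[0,0,0.143,0,0,0,0.8],[0,0,0.143,0,0,0,0.8]]'; python3 -m jog '[[0,0,0.143,0,0,0,0.8],[0,0,0.143,0,0,0,0.8],[0,0,0.143,0,0,0,0.8],[0,0,0.143,0,0,0,0.8],[0,0,0,0,0,0,0.8]]';  python3 go.py 0.456 -0.32 0.07 0.678
```

```text
clock: 32.8
tool_pos: [0.4545, -0.3205, 0.0698]
ee_rot: [-3.141, 0.001, 1.243]
ft_force: [-4.0, 1.2, 9.7]
finger_gap: 0.0128
grasp_force: 61.3
clock: 33.3
tool_pos: [0.4534, -0.3197, 0.0698]
ee_rot: [-3.139, 0.002, 0.673]
ft_force: [-5.3, 2.7, 13.5]
finger_gap: 0.0127
grasp_force: 61.7
t 33.3 pos [ 0.4534 -0.3197  0.0698] rpy [-3.139e+00  2.000e-03  6.730e-01] gap 0.0127 F [-5.3  2.7 13.5] q [ 0.56  0.73  0.    1.91 -0.    0.51 -0.33]
az -0.005 shift cm [ 0.19  0.18 -0.02]
```

```bash
python3 -m jog '[[0,0,0,0,0,0,2],[0,0,0,0,0,0,3.5],[0,0,0,0,0,0,4],[0,0,0,0,0,-2,4],[0,0,0,0,0,-4,4]]'; python3 -m jog '[[0,0,0,0,0,-4,4],[0,0,0,0,0,-5,4],[0,0,0,0,0,-5,4],[0,0,0,0,0,-4.5,4],[0,0,0.145,0,0,0,4]]';  python3 -m jog '[[0,0,0.058,0,-3.5,0,4],[0,0,0,0,-4,0,4],[0,0,0,0,-4,0,4],[0,0,0,0,0,0,4]]'; python3 go.py 0.405 -0.217 0.316 0.475; cat > mk.py <<'E'
from h import *
from cell import ctrl
im=ctrl.get_image("scene")["pixels"][:,:,::-1]; cv2.imwrite("pics/scene14.png",im); g=im.max(2)
print(g[336:354,236:266:1])
E
python3 mk.py
```

```text
clock: 33.8
tool_pos: [0.4534, -0.319, 0.1268]
ee_rot: [-3.135, 0.002, 0.677]
ft_force: [0.3, -0.7, 0.2]
finger_gap: 0.0397
grasp_force: 0.0
clock: 34.3
tool_pos: [0.4584, -0.3225, 0.3206]
ee_rot: [3.13, -0.006, 0.529]
ft_force: [0.3, 0.2, -0.4]
finger_gap: 0.0398
grasp_force: 0.0
clock: 34.7
tool_pos: [0.3986, -0.2141, 0.3137]
ee_rot: [-3.137, 0.001, 0.479]
ft_force: [1.2, -0.1, -0.0]
finger_gap: 0.0397
grasp_force: 0.0
t 34.7 pos [ 0.3986 -0.2141  0.3137] rpy [-3.137e+00  1.000e-03  4.790e-01] gap 0.0397 F [ 1.2 -0.1 -0. ] q [ 0.4   0.25  0.04  1.92 -0.01  0.98 -0.65]
az 0.004 shift cm [ 0.44  0.55 -0.23]
[[96 97 98 96 96 97 97 96 97 92 80 62 57 63 67 67 67 66 67 66 66 66 66 66
  67 67 67 66 66 67]
 [93 91 91 91 92 91 91 91 91 95 98 87 74 68 67 67 67 66 66 66 67 66 66 66
  66 66 66 66 66 66]
 [63 48 41 42 41 41 52 47 42 78 96 97 92 76 67 67 66 65 63 64 67 67 66 65
  65 66 65 65 66 66]
 [32 33 38 39 38 43 44 49 41 51 85 97 96 89 74 66 63 52 49 60 66 66 66 66
  66 67 67 67 66 67]
 [32 34 52 60 59 69 75 84 64 51 84 97 97 96 88 67 48 47 59 65 66 65 65 66
  66 67 67 67 67 66]
 [31 33 49
[... 525 characters left out ...]
5 36 37 37 39
  40 40 46 61 66 67]
 [31 31 32 32 31 29 31 31 31 30 31 65 91 97 97 97 85 64 48 47 49 49 54 62
  65 65 65 66 67 66]
 [31 31 32 32 31 31 31 33 32 33 31 68 92 96 97 98 82 67 65 66 65 65 65 65
  66 65 65 65 65 66]
 [31 31 33 32 31 31 32 31 31 31 35 83 97 97 96 97 78 64 65 64 65 65 65 65
  65 65 65 65 64 64]
 [30 32 30 32 30 32 31 31 31 33 57 88 97 96 97 94 75 65 65 66 65 64 64 65
  64 65 65 64 64 65]
 [32 31 31 32 31 31 32 32 30 43 84 97 96 97 97 85 67 64 65 65 64 65 65 65
  65 65 64 64 65 65]
 [30 30 30 31 31 31 32 32 38 70 92 96 97 96 95 79 59 53 58 61 64 65 64 65
  65 64 65 65 65 66]
 [31 30 30 31 32 31 34 49 72 91 97 96 97 96 90 73 60 49 41 47 58 64 64 65
  65 65 65 65 65 66]]
```

```bash
cat > pt.py <<'E'
from h import *
g=cv2.imread("pics/scene14.png").max(2).astype(float)
def fit(u0,u1,v0,v1,w,z):
    P=[];W=[]
    for v in range(v0,v1):
        for u in range(u0,u1):
            if w(g[v,u])>0: P.append(plane("scene",(u,v),z)[:2]);W.append(w(g[v,u]))
    P=np.array(P);W=np.array(W);c=(P*W[:,None]).sum(0)/W.sum();e,V=np.linalg.eigh(np.cov(P.T,aweights=W)); d=V[:,1]; d*=np.sign(d[0]); return c,np.arctan2(d[1],d[0]),np.sqrt(e)
c1,a1,e1=fit(238,245,339,342,lambda x:max(x-44,0),.094)
c2,a2,e2=fit(253,263,343,349,lambda x:max(62-x,0),.05)
print("pointer",c1,a1,e1,"mark",c2,a2,e2)
for ax in [(.455,-.32),(.4575,-.3197),(.454,-.3197)]:
    print(ax,"pointer dir",np.arctan2(*(c1-ax)[::-1]),"mark dir",np.arctan2(*(c2-ax)[::-1]))
E
python3 pt.py
```

```text
pointer [ 0.46566955 -0.31117701] 0.6583089832721362 [0.00086915 0.00467914] mark [ 0.49260174 -0.28959999] 0.6857927090893227 [0.00178897 0.00632482]
(0.455, -0.32) pointer dir 0.6909481557322278 mark dir 0.6798863664295588
(0.4575, -0.3197) pointer dir 0.806568255511243 mark dir 0.7088364926329849
(0.454, -0.3197) pointer dir 0.6308133066638223 mark dir 0.6622757010931482
```

The pointer (0.658–0.69 rad in world) and the mark (0.68) agree. Now I close the cover.

```bash
python3 -m jog '[[0,0,0.005,0.2,4.5,0,3.5],[0,0,0,0,4.5,0,3.5],[0,0,0,0,4.5,0,3.5],[0,0,0,0,4.5,0,3.5],[0,0,0,0,4.5,0,3.5]]'; python3 -m jog '[[0,0,0,0,3,0,3.5],[0,0,0,0,0,0,3.5],[0,0,0,0,0,0,3.5]]';  python3 go.py 0.518 -0.4415 0.256 0.472
```

```text
clock: 35.25
tool_pos: [0.5054, -0.4217, 0.3134]
ee_rot: [3.141, 0.0, 0.468]
ft_force: [0.3, 0.8, 0.2]
finger_gap: 0.035
grasp_force: 0.0
clock: 35.55
tool_pos: [0.5178, -0.4462, 0.3125]
ee_rot: [-3.14, 0.001, 0.467]
ft_force: [0.4, 0.5, -0.4]
finger_gap: 0.0347
grasp_force: 0.0
t 35.5 pos [ 0.5178 -0.4462  0.3125] rpy [-3.14e+00  1.00e-03  4.67e-01] gap 0.0347 F [ 0.4  0.5 -0.4] q [ 0.63  0.62  0.08  1.3  -0.05  1.23 -0.39]
az -0.005 shift cm [ 0.23 -0.41  5.65]
```

```bash
python3 -m jog '[[0,0,-0.005,0.2,-0.4,1.5,3.5],[0,0,0,0,0,2,3.5],[0,0,0,0,0,1.3,3.5],[0,0,0,0,0,0.8,3.5],[0,0,0,0,0,0,3.5]]'; python3 -m jog '[[0,0,0,0,0,0,2],[0,0,0,0,0,0,0.5],[0,0,0,0,0,0,0.5],[0,0,0,0,0,0,0.5]]';  python3 go.py
```

```text
clock: 36.05
tool_pos: [0.5177, -0.4401, 0.2569]
ee_rot: [-3.14, 0.001, 0.474]
ft_force: [-0.1, -0.6, 0.1]
finger_gap: 0.0352
grasp_force: 0.0
clock: 36.45
tool_pos: [0.5187, -0.4414, 0.259]
ee_rot: [3.14, -0.001, 0.473]
ft_force: [-0.6, -0.1, 3.0]
finger_gap: 0.0096
grasp_force: 58.9
t 36.5 pos [ 0.5187 -0.4414  0.259 ] rpy [ 3.14e+00 -1.00e-03  4.73e-01] gap 0.0096 F [-0.6 -0.1  3. ] q [ 0.62  0.65  0.07  1.39 -0.05  1.1  -0.39]
```

```bash
python3 -m jog '[[0,0,0,0,-1.35,-0.35,0.5],[0,0,0,0,-1.7,-0.3,0.5],[0,0,0,0,-1.75,-0.15,0.5],[0,0,0,0,-1.75,0.05,0.5],[0,0,0,0,-1.75,0.2,0.5]]'; python3 -m jog '[[0,0,0,0,-1.7,0.4,0.5],[0,0,0,0,-1.65,0.55,0.5],[0,0,0,0,-1.6,0.7,0.5],[0,0,0,0,-1.5,0.85,0.5]]'; python3 go.py
```

```text
clock: 36.95
tool_pos: [0.483, -0.3695, 0.267]
ee_rot: [3.131, -0.005, 0.473]
ft_force: [4.1, -2.2, -6.5]
finger_gap: 0.0093
grasp_force: 59.2
clock: 37.35
tool_pos: [0.453, -0.3094, 0.2406]
ee_rot: [3.137, -0.004, 0.474]
ft_force: [2.7, -3.8, -4.3]
finger_gap: 0.0093
grasp_force: 61.1
t 37.4 pos [ 0.453  -0.3094  0.2406] rpy [ 3.137 -0.004  0.474] gap 0.0093 F [ 2.7 -3.8 -4.3] q [ 0.5   0.47  0.07  1.8  -0.04  0.87 -0.51]
```

```bash
python3 -m jog '[[0,0,0,0,-1.35,1.1,0.5],[0,0,0,0,-1.3,1.15,0.5],[0,0,0,0,-1.2,1.3,0.5],[0,0,0,0,-1.05,1.4,0.5],[0,0,0,0,-0.9,1.5,0.5]]'; python3 -m jog '[[0,0,0,0,-0.75,1.6,0.5],[0,0,0,0,-0.6,1.65,0.5],[0,0,0,0,-0.45,1.7,0.5],[0,0,0,0,-0.25,1.2,0.5],[0,0,0,0,0,0,0.5]]'; python3 go.py 0.4152 -0.2376 0.0853 0.474
```

```text
clock: 37.85
tool_pos: [0.4264, -0.2564, 0.1745]
ee_rot: [3.14, -0.004, 0.475]
ft_force: [3.2, 3.2, 2.4]
finger_gap: 0.0091
grasp_force: 66.7
clock: 38.35
tool_pos: [0.4177, -0.2382, 0.1117]
ee_rot: [3.141, -0.004, 0.476]
ft_force: [5.1, 4.0, -1.3]
finger_gap: 0.0097
grasp_force: 69.9
t 38.4 pos [ 0.4177 -0.2382  0.1117] rpy [ 3.141 -0.004  0.476] gap 0.0097 F [ 5.1  4.  -1.3] q [ 0.43  0.58  0.04  2.09 -0.06  0.46 -0.58]
az 0.002 shift cm [-0.19 -0.17  2.64]
```

```bash
python3 -m jog '[[0,0,0,-0.1,-0.1,0.9,0.5],[0,0,0,0,-0.05,0.7,0.5],[0,0,0,0,0,0.4,0.5],[0,0,0,0,0,0.2,0.5],[0,0,0,0,0,0,0.5]]'; python3 -m jog '[[0,0,0,0,0,0.2,0.5],[0,0,0,0,0,0,0.5]]'; python3 -m jog '[[0,0,0,0,0,0.2,0.5],[0,0,0,0,0,0,0.5]]'; python3 go.py
```

```text
clock: 38.85
tool_pos: [0.4166, -0.2369, 0.0905]
ee_rot: [3.141, -0.005, 0.476]
ft_force: [5.7, 5.6, -2.5]
finger_gap: 0.009
grasp_force: 71.3
clock: 39.05
tool_pos: [0.4166, -0.2369, 0.0885]
ee_rot: [3.141, -0.005, 0.475]
ft_force: [5.7, 6.6, -1.8]
finger_gap: 0.0095
grasp_force: 71.5
clock: 39.25
tool_pos: [0.4166, -0.2369, 0.0869]
ee_rot: [3.141, -0.005, 0.475]
ft_force: [5.3, 6.1, 1.0]
finger_gap: 0.0093
grasp_force: 71.7
t 39.2 pos [ 0.4166 -0.2369  0.0869] rpy [ 3.141 -0.005  0.475] gap 0.0093 F [5.3 6.1 1. ] q [ 0.44  0.63  0.03  2.11 -0.06  0.4  -0.57]
```

```bash
python3 -m jog '[[0,0,0,0,0,0.2,0.5],[0,0,0,0,0,0,0.5]]'; python3 -m jog '[[0,0,0,0,0,0.2,0.5],[0,0,0,0,0,0,0.5]]'; python3 -m jog '[[0,0,0,0,0,0.1,0.5],[0,0,0,0,0,0,0.5]]'
```

```text
clock: 39.45
tool_pos: [0.4167, -0.2369, 0.0864]
ee_rot: [3.141, -0.005, 0.475]
ft_force: [1.8, 7.8, 20.1]
finger_gap: 0.0097
grasp_force: 73.7
clock: 39.65
tool_pos: [0.4168, -0.2369, 0.0859]
ee_rot: [3.14, -0.006, 0.475]
ft_force: [-0.4, 11.1, 37.9]
finger_gap: 0.0098
grasp_force: 75.7
clock: 39.85
tool_pos: [0.4168, -0.2369, 0.0857]
ee_rot: [3.14, -0.006, 0.475]
ft_force: [-1.8, 11.1, 46.7]
finger_gap: 0.0095
grasp_force: 76.7
```

The cover is seated hard. I'll ease the pressure, release, rise straight up, and check everything.

```bash
python3 -m jog '[[0,0,0,0,0,-0.3,0.5],[0,0,0,0,0,0,2],[0,0,0,0,0,0,3.5],[0,0,0,0,0,0,3.5],[0,0,0,0,0,0,3.5]]'; python3 -m jog '[[0,0,0,0,0,-3,3.5],[0,0,0,0,0,-4,3.5],[0,0,0,0,0,-4,3.5],[0,0,0,0,0,-4,3.5],[0,0,0,0,0,-3,3.5]]'; python3 -m jog '[[0,0,0,-4,0,0,3.5],[0,0,0,-2,4,0,3.5],[0,0,0,0,4.5,0,3.5],[0,0,0,0,4.5,0,3.5],[0,0,0,0,4.5,0,3.5]]';python3 -m jog '[[0,0,0,0,4.5,0,3.5],[0,0,0,0,4.5,0,3.5],[0,0,0,0,4.5,0,3.5],[0,0,0,0,4.5,0,3.5],[0,0,0,0,0,0,3.5]]'; python3 go.py; python3 - <<'E'
from h import *
from cell import ctrl
np.set_printoptions(linewidth=200,precision=2,suppress=True)
for n in("scene","top"):
    im=ctrl.get_image(n)["pixels"][:,:,::-1]; cv2.imwrite(f"pics/{n}20.png",im); a=cv2.imread(f"pics/{n}0.png")
    d=(np.abs(im.astype(int)-a).max(2)>35).astype(np.uint8); d=cv2.morphologyEx(d,cv2.MORPH_OPEN,np.ones((2,2),np.uint8))
    c,l,st,ce=cv2.connectedComponentsWithStats(d)
    print(n,[list(map(int,st[i])) for i in range(1,c) if st[i,4]>15])
s0=cv2.imread("pics/scene0.png").min(2);s1=cv2.imread("pics/scene20.png").min(2)
print("bar rows before/after at cols 232,241,250"); 
for u in(232,241,250): print(s0[300:312,u],s1[300:312,u])
E
python3 dif.py pics/s21.png
```

```text
clock: 40.35
tool_pos: [0.4131, -0.2392, 0.0839]
ee_rot: [-3.141, 0.001, 0.473]
ft_force: [-0.2, -0.3, -0.8]
finger_gap: 0.0349
grasp_force: 0.0
clock: 40.85
tool_pos: [0.4136, -0.2394, 0.2665]
ee_rot: [3.14, -0.001, 0.473]
ft_force: [0.1, -0.7, -0.9]
finger_gap: 0.0349
grasp_force: 0.0
clock: 41.35
tool_pos: [0.44, -0.4238, 0.2639]
ee_rot: [-3.141, 0.0, 0.473]
ft_force: [0.6, -0.0, -0.1]
finger_gap: 0.0351
grasp_force: 0.0
clock: 41.85
tool_pos: [0.5219, -0.5872, 0.2591]
ee_rot: [-3.141, 0.003, 0.471]
ft_force: [-0.3, -0.0, -1.0]
finger_gap: 0.035
grasp_force: 0.0
t 41.9 pos [ 0.5219 -0.5872  0.2591] rpy [-3.141e+00  3.000e-03  4.710e-01] gap 0.035 F [-0.3 -0.  -1. ] q [ 0.76  0.84  0.11  1.   -0.08  1.31 -0.24]
scene [[0, 11, 18, 50, 293], [0, 19, 3, 7, 17], [25, 22, 42, 40, 469], [0, 40, 33, 74, 1170], [52, 60, 8, 6, 16], [124, 79, 8, 6, 34], [276, 84, 63, 30, 1103], [66, 88, 63, 90, 3351], [127, 88, 11, 50, 233], [176, 89, 15, 47, 261], [173, 101, 8, 27, 109], [246, 101, 12, 4, 41], [306, 115, 68, 90, 2068], [172, 120, 5, 12, 27], [165, 127, 4, 8, 26], [267, 128, 14, 13, 78], [67
[... 1433 characters left out ...]
, 400, 11, 4, 37], [307, 427, 14, 12, 73], [284, 438, 9, 11, 48], [150, 442, 13, 18, 120], [286, 447, 10, 8, 36], [289, 450, 12, 13, 64], [198, 456, 28, 6, 62], [279, 457, 7, 9, 41], [295, 456, 9, 11, 46], [171, 460, 21, 3, 45], [302, 465, 11, 15, 62], [282, 468, 13, 12, 61], [600, 472, 8, 8, 46]]
bar rows before/after at cols 232,241,250
[ 84  84  83 109 123 128 115  81  87  85  85  85] [ 86  86  88 113 127 130 118  86  88  87  88  87]
[ 88  89  87  87 113 128 126 116  85  85  87  85] [ 92  91  90  92 118 133 128 116  87  87  88  88]
[118  98  84  81  97 117 132 122 102  84  85  87] [119 101  86  84 101 120 135 125 103  86  87  90]
leftbay 2.0 0.0
rackM 19.6 0.035
rightbay corner 19.5 0.046
```

```bash
python3 - <<'E'
from h import *
g=cv2.GaussianBlur(cv2.cvtColor(cv2.imread("pics/top20.png"),cv2.COLOR_BGR2GRAY),(3,3),0).astype(float)
def sub(p,lo):  # strongest signed edge subpixel
    d=np.gradient(p); i=int(np.argmax(d)); w=np.clip(d[max(i-1,0):i+2],0,None); return lo+(np.arange(max(i-1,0),i+2)*w).sum()/w.sum(), d[i]
for u in range(215,336,8):
    uf=(u-204)/(348-204); vf=207+uf*12   # fence outer edge approx row
    a,da=sub(-g[int(vf)-5:int(vf)+6,u],int(vf)-5)
    n=int(vf)+40; b,db=sub(g[n-8:n+9,u],n-8)
    A=plane("top",(u,a),.084);B=plane("top",(u,b),.088); e=np.array([.9973,-.0730]); print(u,round(a,2),round(b,2),"gap mm",((A[:2]-B[:2])@e*1000).round(1),"grad",da.round(0),db.round(0))
E
```

```text
215 208.9 245.0 gap mm 93.8 grad 13.0 1.0
223 209.92 248.06 gap mm 98.9 grad 14.0 17.0
231 210.78 248.28 gap mm 97.2 grad 10.0 20.0
239 213.07 249.41 gap mm 94.2 grad 16.0 6.0
247 213.15 250.39 gap mm 96.5 grad 14.0 6.0
255 213.86 250.23 gap mm 94.2 grad 14.0 10.0
263 215.08 251.04 gap mm 93.1 grad 16.0 10.0
271 215.07 251.79 gap mm 95.1 grad 12.0 10.0
279 216.13 252.22 gap mm 93.4 grad 18.0 10.0
287 208.44 253.02 gap mm 115.4 grad 19.0 10.0
295 209.4 258.95 gap mm 128.0 grad 13.0 15.0
303 213.07 256.98 gap mm 113.5 grad 18.0 18.0
311 214.11 255.16 gap mm 106.2 grad 22.0 24.0
319 214.97 255.99 gap mm 106.0 grad 22.0 27.0
327 212.5 257.13 gap mm 115.4 grad 16.0 22.0
335 215.95 253.04 gap mm 96.0 grad 20.0 6.0
```

The cover is closed, its bar back on the same pixels as at the start. The tray's near edge is parallel to the fence (slope 0.085 against 0.086) and about 102 mm from the fence's outer face, which is what flush gives. Handing in.

```bash
python3 -c "
from cell import ctrl
print(ctrl.sign_off())"
```

```text
the job is handed in; nothing more can be done
None
```

I handed the job in at about 42 s: the tray is flush in its corner, both racks stand in the middle and right bays, the dial is on the long mark (estimated within about 0.03 rad), and the cover is closed. I did not check each bystander individually at the end.

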